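# Put the charged battery in the label printer

### The job

The label printer lies with its battery side up and its bay open. Take the charged battery from the desk charger and lay it fully home in the bay, contact side down, its contacts on the bay's contacts; then press the cover's latch bar down and, keeping it pressed, slide the cover fully shut over the battery and let the bar spring back up. Leave the other things on the counter where they are.

Things in the scene. Friction and masses are not known exactly. Their poses are not given: they have to be found in the camera images.
- battery: dark pack with pale label, 80 x 50 x 20 mm, 0.11-0.18 kg. Origin mid contact face; x along its length, z out of the label side. Upper half (z 10-20): 80 x 50 shell; lower half (z 0-10) narrower: y +-21.5, x -40 to +30. Four brass contacts on the z=0 face at the -x end. Starts in the charger on its -x end, leaning back: x axis 50 deg above level, label side to the charger's front (-x) and up
- battery_mid (a point): middle of the battery (its x 0, y 0, z 10 mm), axes as the battery's. Grip it across its 50 mm width (y) about x = +12 mm: bare there both in the charger and in the bay
- contact_end (a point): middle of the battery's contact end face (its x -40, y 0, z 10 mm)
- charger: dark desk charger, fixed, base 98 x 80 mm, origin on the counter under about its centre, front at -x. Sloping pocket 55 mm wide, 22.5 mm from back rest to front lip: the battery's lowest 26 mm stand between side cheeks (68 mm over the outside), the lowest 14 mm behind the lip; the rest is bare. Slide it out along its own +x
- printer: grey portable label printer, fixed, 208 (x) x 124 mm, origin under its centre on the counter; deck 58 mm high. Battery bay in the -x half, cover parked on the +x half. Rails along both long sides, beyond y = 52 mm, are 68 mm high
- bay (a point): middle of the bay floor, 21 mm below the deck, axes as the printer's; the seated battery's frame coincides with it (contacts at -x). Bay 85 x 55 mm down to 12 mm; its last 9 mm only 48 wide, x -42.5 to +32.5: play 2.5 mm all round; upside down or end for end the battery stays proud and blocks the cover. Finger recesses 24 mm wide, 18 deep on both sides, x -12 to +36 mm
- press_pad (a point): middle of the top of the ribbed pad of the cover's latch bar, axes as the printer's; moves with cover and bar; starts 69.5 mm above the counter. Pad 46 mm wide (y), free x -13.5 to +13; a ridge 5.5 mm high along its -x edge, to push the cover by. Up, the bar locks the cover (parked or shut); pressed 3 mm or more it frees it; at the bottom (4.5 mm) it pushes back 5.5 N
- cover (a joint): cover travel, m: 0 parked open, 0.092 fully shut; slides along the printer's -x, about 1 N of friction
- latch (a joint): latch bar, m: 0 up, 0.0045 pressed fully down; springs back by itself; between the two locking places the rails hold it down at about 0.0023
- stapler: red and black desk stapler, 155 mm long, lying behind the work; leave it
- calculator: grey desk calculator, 116 x 67 x 15 mm, behind the work; leave it
- padlock: brass padlock lying flat, 64 x 42 x 19 mm, between the printer and the charger; leave it
- hole_punch: grey and black hole punch, 112 x 122 x 56 mm, behind the work; leave it

How it is judged:
By the outcome, as a careful person would: the job done as asked, in the order asked, and still so for the second after the job is handed in, with the robot touching nothing.
It also fails if it takes over 45 s, if anything falls off the work surface, if the arm or the gripper's body presses on something with over 40 N, if the wrist force passes 120 N, or if a joint passes its speed limit or range.

### The arm

A 6-joint arm with a two-finger parallel gripper is mounted at the origin on a cart in front of the work surface, level with it; the furniture and walls round the work are solid. World frame = base frame: x ahead of the robot, y to its left, z up, the work surface at z = 0. Lengths are in m, angles in degrees, forces in N, time in s.
With the tool pointing down it reaches from about 0.4 to 0.825 m from the base axis. Payload 7 kg.
Tool frame: the origin (TCP) lies on the centre line of the jaws, within the pads' length; the fingertips stand 17 mm ahead of it and the grasp point (between the pads) lies 2 mm behind it; y points along the fingers, z is the direction in which the jaws open and shut, and the axes are right-handed (so a half turn about y gives the same grasp; the last joint's range is limited). The gripper opens to 88 mm and grips with 3 to 60 N. Pads are 19 mm wide; open, the fingers measure 130 mm over their backs; the gripper's body (78 mm by 193 mm) begins 47 mm behind the grasp point.
Start: joints at [79.704, 20.546, 0.682, 0, -70.136, -16.507], TCP at [0.304, 0.602, 0.244] pointing down, gripper open.
Joint ranges: [-176.03, 176.03], [-82.01, 121.73], [-58.28, 71.71], [-173.87, 95.51], [-174.79, -0.11], [-173.66, 173.66]. Speed limits (degrees/s): [136.94, 136.94, 172.46, 180, 180, 180].

### API

Orientations are given as [roll, pitch, yaw] about the fixed x, y, z axes, in that order (R = Rz(yaw) Ry(pitch) Rx(roll)).
In Python, from plant import r, capture, camera_info gives the robot as it stands. The module is installed in compiled form; this text tells all that it offers.
- The arm moves only by the tool apply_moves, never from a script. Its argument "deltas" is a list of rows, each an object of numbers: "tx", "ty", "tz": the shift along the tool's x, y, z in m; "turn": the turn about the tool's y in rad; "gripper": the finger opening in m, from 0 to 0.0876. A call has 1 to 5 rows; each row is the pose to reach, as a shift and turn from the pose commanded when the call began, along the tool's axes at that moment; what a row does not reach only later rows make up. A row lasts 1/10 s, in which the tool goes at most 50 mm and 8.59 degrees, less where a joint would pass 70% of its speed; a pose out of reach is approached as far as the arm can. A call with a gripper value outside its range is refused whole. The fingers move at their own pace and stop on an object; "newtons" is the grip in N (left out, the last holds). Time passes only in rows, so rows that repeat a pose let the fingers close. It gives the time, the measured TCP pose, the force and the opening at its end, in the units of the state.
- r.get_state(): the state, without advancing time (a new reading comes with each control period).
- capture(name): name is "scene" or "top" or "wrist"; returns (picture, depth): 480x640x3 uint8, red, green, blue; 480x640 float32, m along the optical axis (not along the pixel's ray), 0 where there is no reading.
- camera_info(name): a dict with "K" (3x3 intrinsics, pixels), "eye" and "orientation" of the camera in the world; the wrist camera has in their place "tool_from_camera" (4x4, takes a point from camera to tool coordinates, whose origin is the TCP and whose axes are the tool frame's). Camera axes: x right, y up, looking along -z (the intrinsics and any distortion apply to the point x, -y, -z); pixel columns grow to the right and rows downward; lengths in m; the calibration is good to about 2 mm. The wrist camera is an equidistant fisheye: a pixel r from the principal point sees the ray r / f radians off the axis. A picture is of the moment at which its call begins: read the wrist's pose just before it. camera_info takes no time and is no camera call.
- r.close_job(): hands the job in, once; it reports no verdict.
The state is a dict: "time_s": time; "joints": joint angles; "qd": joint speeds; "joint_torque": joint torques, N m; "tcp_pos": TCP position; "eef_rot": TCP orientation; "contact_force": force on the tool from outside, world axes, zero at the start; "moment": the same for the moment, N m; "gripper_width": finger opening in m.
Only numpy, scipy, OpenCV 4.12 (cv2) and the standard library are available. Lean on these libraries where they do the work, as an engineer would, in place of code of your own. Each camera call takes 0.05 s, during which the arm holds its last target.

## Working session

There is one attempt and no reset: what is moved stays moved. The work goes in short steps, Python scripts to look and compute and a tool call to move; the robot and the scene stay as the last step left them, time stands still between calls to the robot, and variables do not carry over. Pictures are saved under pics/ and viewed, and the job is handed in when it is done.

Besides the shell and the picture viewer there is one more tool, called after "Emit:" as name(argument=value, ...) on one line, values as JSON. apply_moves: Moves the arm, as the interface text tells. Its arguments: {"type":"object","properties":{"deltas":{"type":"array","items":{"type":"object","properties":{"tx":{"type":"number"},"ty":{"type":"number"},"tz":{"type":"number"},"turn":{"type":"number"},"gripper":{"type":"number"}}}},"newtons":{"type":"number"}},"required":["deltas"]}

```bash
mkdir -p pics
cat > h.py <<'E'
import numpy as np,cv2
from plant import r,capture,camera_info
from scipy.spatial.transform import Rotation as R
def rot(e): return R.from_euler('xyz',e,degrees=True).as_matrix()
def save(n,p): cv2.imwrite('pics/'+n+'.png',p[...,::-1])
E
python3 - <<'E'
from h import *
s=r.get_state();print(s)
for n in ['scene','top','wrist']:
    print(n,camera_info(n))
    p,d=capture(n); save(n+'0',p); np.save(n+'0.npy',d); np.save(n+'0p.npy',p)
E
```

```text
{'time_s': 0.0, 'joints': array([ 7.97039636e+01,  2.05900184e+01,  6.33587715e-01, -1.83175568e-02,
       -7.01343512e+01, -1.65066286e+01]), 'qd': array([-0.05558971,  0.01990322, -0.01976405,  0.0413765 ,  0.03526977,
       -0.01278333]), 'joint_torque': array([ 1.89504637e-03, -5.82719493e+01,  2.93047714e+01,  6.99716493e+00,
        7.00741162e-03, -1.53486058e-04]), 'tcp_pos': array([0.30419901, 0.60206283, 0.2426429 ]), 'eef_rot': array([-8.99080667e+01,  9.28572763e-03,  1.53191104e+02]), 'contact_force': array([-0.91799569,  0.06423256,  0.23559595]), 'moment': array([-0.00245721,  0.01252359,  0.06584588]), 'gripper_width': 0.08744787883661559}
scene {'K': array([[563.75768135,   0.        , 316.05610399],
       [  0.        , 563.75768135, 234.61088674],
       [  0.        ,   0.        ,   1.        ]]), 'eye': array([-0.0191395 ,  0.55564382,  0.5892303 ]), 'orientation': array([  58.2478286 ,   -0.93578429, -125.45207793])}
top {'K': array([[554.94099484,   0.        , 319.62216306],
       [  0.        , 554.94099484, 238.68189164],
       [  0.        ,   0.        ,   1.        ]]), 'eye': array([0.44383608, 0.05064163, 1.00200554]), 'orientation': array([  9.73712784,   0.90539117, -89.57888013])}
wrist {'K': array([[371.64829954,   0.        , 321.49527821],
       [  0.        , 371.64829954, 237.24055865],
       [  0.        ,   0.        ,   1.        ]]), 'tool_from_camera': array([[ 1.14286774e-03, -9.56992123e-01, -2.90111651e-01,
        -7.77796688e-02],
       [-1.29647106e-04,  2.90111696e-01, -9.56992783e-01,
        -1.40233177e-01],
       [ 9.99999339e-01,  1.13132832e-03,  2.07488040e-04,
        -9.10581013e-04],
       [ 0.00000000e+00,  0.00000000e+00,  0.00000000e+00,
         1.00000000e+00]])}
```

View pics/scene0.png

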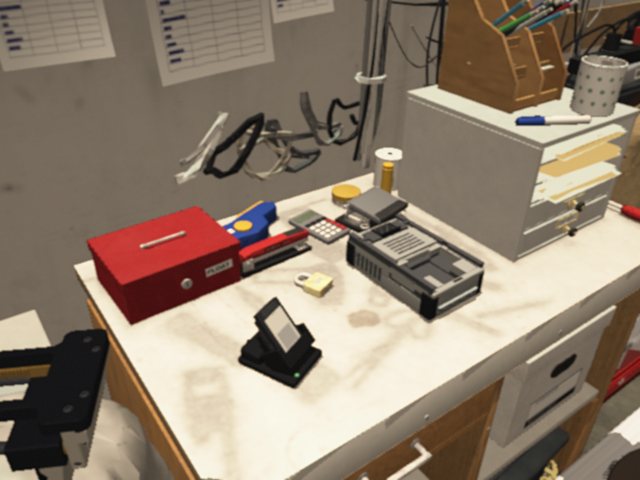

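View pics/top0.png

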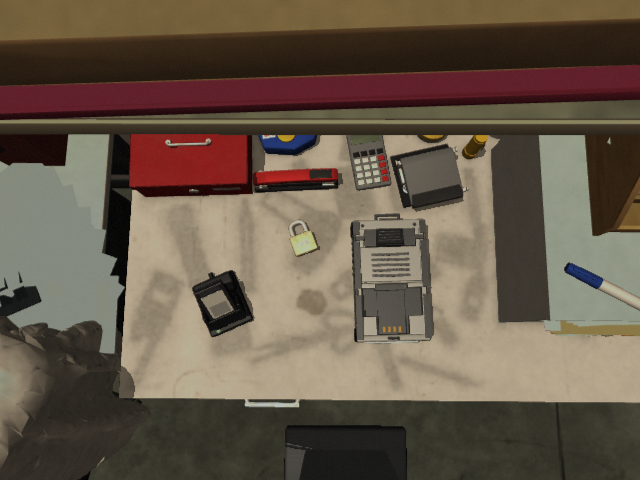

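View pics/wrist0.png

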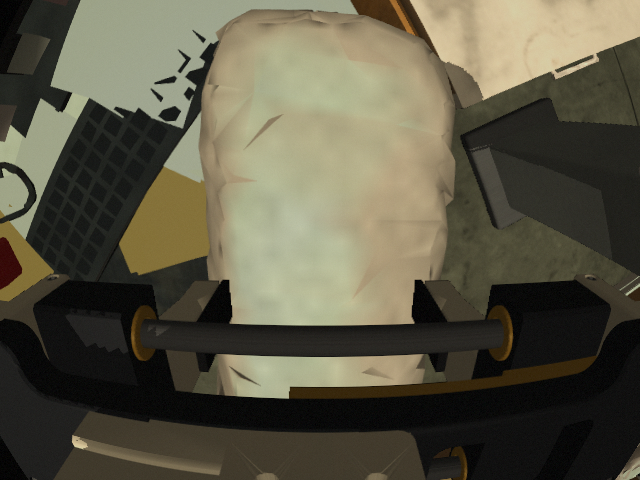

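```bash
cat >> h.py <<'E'
def cloud(name,d,pose=None):
    c=camera_info(name);K=c['K'];v,u=np.mgrid[0:480,0:640]
    x=(u-K[0,2])/K[0,0];y=(v-K[1,2])/K[1,1]
    P=np.stack([x*d,-y*d,-d],-1)
    return P@rot(c['orientation']).T+c['eye']
def proj(name,P):
    c=camera_info(name);K=c['K'];q=(np.atleast_2d(P)-c['eye'])@rot(c['orientation'])
    return np.stack([K[0,0]*q[:,0]/-q[:,2]+K[0,2],K[1,1]*-q[:,1]/-q[:,2]+K[1,2]],-1)
E
python3 - <<'E'
from h import *
for n,(a,b,c,e),f in [('top',(200,340,340,450),5),('top',(250,350,180,260),7),('scene',(280,390,230,330),7),('scene',(200,320,330,500),4)]:
    p=np.load(n+'0p.npy')[a:b,c:e]; save('crop_%s_%d'%(n,c),cv2.resize(p,None,fx=f,fy=f,interpolation=cv2.INTER_CUBIC))
d=np.load('top0.npy');C=cloud('top',d)
print('table z',np.median(C[330:340,280:340,2]),C[300,280],C[380,500])
for nm,pt in dict(cover=(265,390),bayfloor=(300,380),deck=(345,375),railL=(300,359),railR=(300,429)).items(): print(nm,C[pt])
D=cloud('scene',np.load('scene0.npy'));print('scene table',D[330,200],D[400,250],D[380,380])
E
```

```text
table z -0.0005687939586722646 [5.03331157e-01 1.38212896e-01 4.41708830e-04] [ 0.36649628 -0.24996491 -0.00248848]
cover [ 0.55993342 -0.05320703  0.06389872]
bayfloor [ 0.50230319 -0.03812761  0.03641402]
deck [ 0.42504    -0.03194203 -0.00222675]
railL [ 5.00147846e-01 -1.05025716e-04  6.82994169e-02]
railR [ 0.50100938 -0.11724774  0.06643932]
scene table [6.22170836e-01 3.08275734e-01 2.18426384e-04] [ 0.45721662  0.31383137 -0.00098618] [3.84402678e-01 1.46151028e-01 3.33152964e-05]
```

View pics/crop_top_340.png

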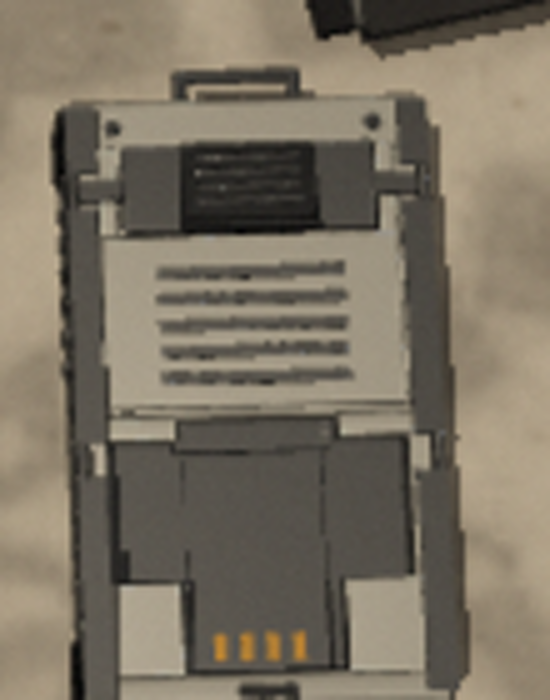

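View pics/crop_top_180.png

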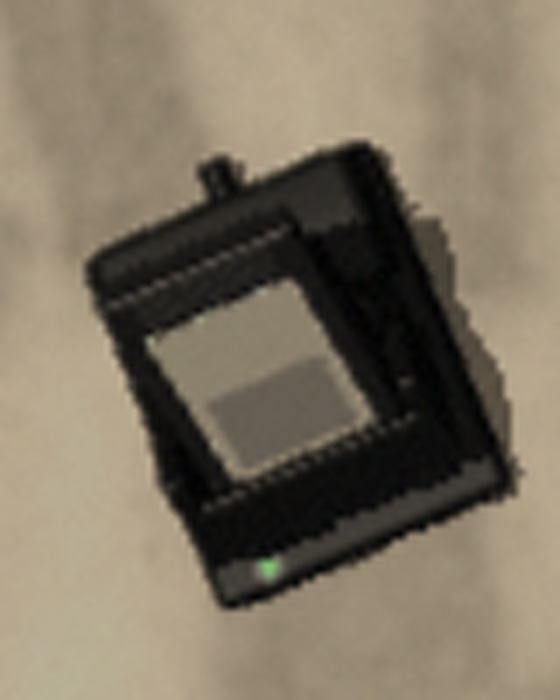

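View pics/crop_scene_230.png

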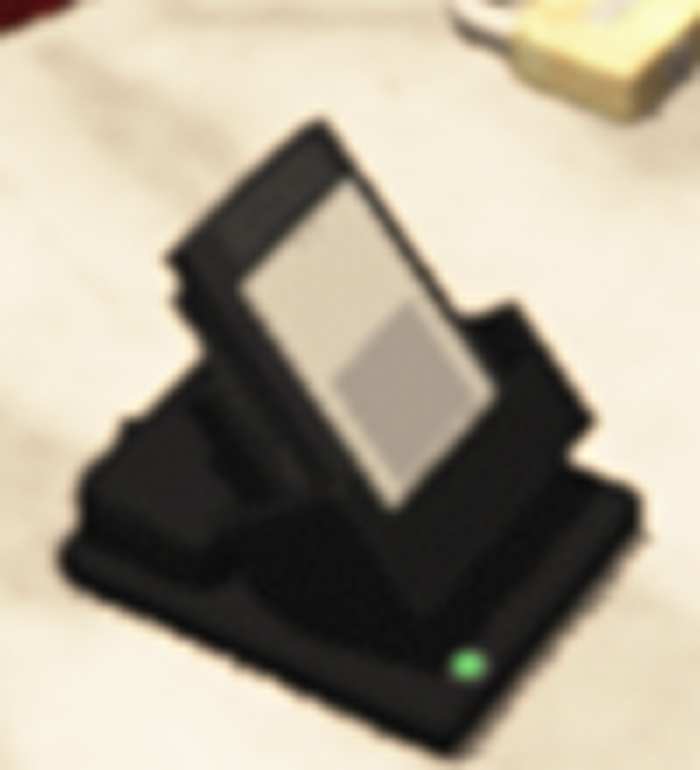

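View pics/crop_scene_330.png

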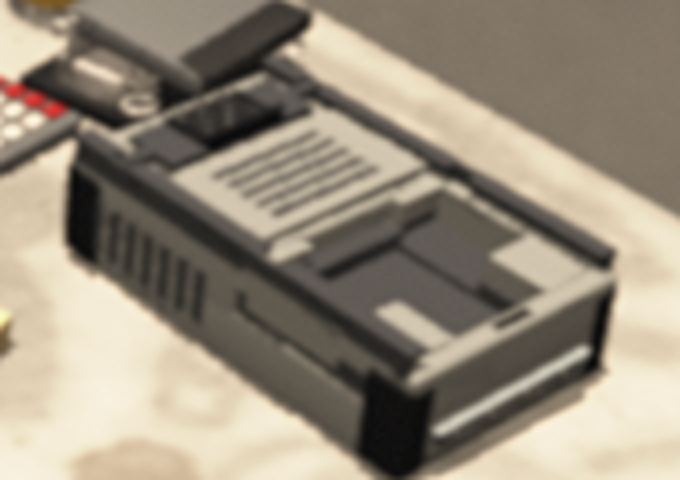

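```bash
cat > m.py <<'E'
from h import *
C=cloud('top',np.load('top0.npy'));D=cloud('scene',np.load('scene0.npy'))
# printer: minAreaRect of points z>0.05 in region
for nm,X in (('top',C),('scene',D)):
    P=X.reshape(-1,3);m=(P[:,0]>.35)&(P[:,0]<.68)&(P[:,1]>-.14)&(P[:,1]<.03)
    for lo,hi in ((.04,.09),(.063,.0715)):
        Q=P[m&(P[:,2]>lo)&(P[:,2]<hi)]
        img=np.zeros((400,400),np.uint8)
        ij=((Q[:,:2]-[.35,-.2])*1000).astype(int);img[ij[:,0],ij[:,1]]=255
        img=cv2.morphologyEx(img,cv2.MORPH_CLOSE,np.ones((5,5)))
        n,l,st,_=cv2.connectedComponentsWithStats(img);k=1+np.argmax(st[1:,4])
        pts=np.argwhere(l==k).astype(np.float32)
        rr=cv2.minAreaRect(pts);print(nm,lo,np.array(rr[0])/1000+[.35,-.2],rr[1],rr[2])
    # battery label plane
    def reg(poly):
        M=np.zeros((480,640),np.uint8);cv2.fillPoly(M,[np.array(poly,np.int32)],1);return X[M>0]
    poly=[(203,299),(221,292),(231,308),(214,316)] if nm=='top' else [(265,321),(279,308),(299,335),(286,350)]
    L=reg(poly);c=L.mean(0);u,s,v=np.linalg.svd(L-c);n=v[2]*np.sign(v[2][2]);print(nm,'label',c,'n',n,'tilt',np.degrees(np.arccos(n[2])),'yaw',np.degrees(np.arctan2(-n[1],-n[0])),s[2]/len(L)**.5)
E
python3 m.py
python3 - <<'E'
from h import *
C=cloud('top',np.load('top0.npy'))
for c in [(225,605),(510,485),(95,265),(380,145)]:
    u,v=180+c[0]/7,250+c[1]/7
    print(u,v)
    # on z=0.012
    ci=camera_info('top');K=ci['K'];dd=rot(ci['orientation'])@[(u-K[0,2])/K[0,0],-(v-K[1,2])/K[0,0],-1]
    for z in(0,.01,.02): print(z,ci['eye']+dd*(z-ci['eye'][2])/dd[2])
for v in (330,333,336,338): print(C[v,212:220,2].round(3))
E
```

```text
top 0.04 [ 0.54258694 -0.05375711] (221.49685668945312, 126.20733642578125) 1.9863407611846924
top 0.063 [ 0.5369534  -0.05465787] (200.33758544921875, 124.7928466796875) 1.988637924194336
top label [0.49222598 0.23803629 0.06738992] n [-0.91052569  0.41066293  0.04794719] tilt 87.25177468718769 yaw -24.276203381961743 0.008883128775435687
scene 0.04 [ 0.53410602 -0.0553165 ] (209.28038024902344, 129.8665771484375) 1.5911402702331543
scene 0.063 [ 0.53546846 -0.0559274 ] (201.4423065185547, 128.70904541015625) 1.6846843957901
scene label [0.49085187 0.23976528 0.064024  ] n [-0.21165248 -0.88318365  0.41855689] tilt 65.25648847374984 yaw 76.52338148519149 0.007689767167125906
212.14285714285714 336.42857142857144
0 [0.43788217 0.25818942 0.        ]
0.01 [0.43794159 0.2561181  0.01      ]
0.02 [0.43800101 0.25404677 0.02      ]
252.85714285714286 319.2857142857143
0 [0.4686551  0.18625666 0.        ]
0.01 [0.46840741 0.18490323 0.01      ]
0.02 [0.46815972 0.18354979 0.02      ]
193.57142857142858 287.85714285714283
0 [0.52425196 0.2954163  0.        ]
0.01 [0.52344941 0.29297345 0.01      ]
0.02 [0.52264686 0.2905306  0.02      ]
234.28571428571428 270.7142857142857
0 [0.55585367 0.22252523 0.        ]
0.01 [0.55473574 0.22080984 0.01      ]
0.02 [0.55361781 0.21909444 0.02      ]
[0.015 0.014 0.011 0.016 0.014 0.014 0.015 0.013]
[0.014 0.014 0.014 0.011 0.017 0.013 0.013 0.014]
[ 0.014  0.013  0.012 -0.003 -0.002  0.001 -0.     0.001]
[ 1.002e+00  1.000e-03  0.000e+00  0.000e+00 -1.000e-03  3.000e-03
 -0.000e+00 -1.000e-03]
```

Run:
```python
from h import *
def ray(n,u,v):
    ci=camera_info(n);K=ci['K'];d=rot(ci['orientation'])@[(u-K[0,2])/K[0,0],-(v-K[1,2])/K[0,0],-1];return ci['eye'],d/np.linalg.norm(d)
for a,b in [((254.3,316.9),(194.3,293.6)),((275.7,297.1),(221.4,280.7))]:
    e1,d1=ray('scene',*a);e2,d2=ray('top',*b)
    A=np.stack([d1,-d2],1);t=np.linalg.lstsq(A,e2-e1,rcond=None)[0]
    p,q=e1+t[0]*d1,e2+t[1]*d2;print((p+q)/2,np.linalg.norm(p-q))
y=np.radians(23.3);cx=np.array([np.cos(y),np.sin(y),0]);cy=np.array([-np.sin(y),np.cos(y),0]);t=np.radians(50)
bx=np.cos(t)*cx+np.array([0,0,np.sin(t)]);bz=-np.sin(t)*cx+np.array([0,0,np.cos(t)])
for n in('top','scene'):
    X=cloud(n,np.load(n+'0.npy'))
    poly=[(203,299),(221,292),(231,308),(214,316)] if n=='top' else [(265,321),(279,308),(299,335),(286,350)]
    M=np.zeros((480,640),np.uint8);cv2.fillPoly(M,[np.array(poly,np.int32)],1);L=X[M>0];L=L[abs(L[:,2]-.06)<.05]
    print(n,'label height along bz',np.percentile(L@bz,[10,50,90]),len(L))
    c=np.median(L,0);L=L[np.abs((L-c)@bz)<.006];c=L.mean(0);nn=np.linalg.svd(L-c)[2][2];nn*=np.sign(nn[2]);print(c,nn,bz)
    # all points near plane
    Q=X.reshape(-1,3);h=np.median(L@bz);Q=Q[(abs(Q@bz-h)<.004)&(Q[:,2]>.03)&(abs(Q@cx-.55)<.15)&(abs(Q@cy-.02)<.08)]
    print('along bx',np.percentile(Q@bx,[1,99]),'cy',np.percentile(Q@cy,[1,2,98,99]),len(Q))
```

```text
[0.5080992  0.27264999 0.08862327] 0.0012931848673030672
[0.528594   0.22725339 0.08978537] 0.001652762484461535
top label height along bz [-0.38033255 -0.37855205 -0.37695398] 399
[0.49246853 0.23897562 0.06270513] [-0.69685213 -0.31044671  0.64654462] [-0.70357075 -0.30300543  0.64278761]
along bx [0.36584847 0.44158638] cy [-0.00888628 -0.00564069  0.05009575  0.05271469] 1034
scene label height along bz [-0.37912313 -0.37765952 -0.3763479 ] 707
[0.49157322 0.2393185  0.06328113] [-0.6940556  -0.32279922  0.6434963 ] [-0.70357075 -0.30300543  0.64278761]
along bx [0.36210899 0.43980356] cy [-0.0045227  -0.00330538  0.05778732  0.05824719] 1493
```

```bash
cat >> h.py <<'E'
def delta(cmd,tgt):
    """cmd,tgt: (x,y,z,yawdeg) of tool; -> tx,ty,tz,turn"""
    y=np.radians(cmd[3]);d=np.array(tgt[:3])-np.array(cmd[:3])
    tx=d@[np.cos(y),np.sin(y),0];tz=d@[-np.sin(y),np.cos(y),0]
    return np.round([tx,-d[2],tz,np.radians(cmd[3]-tgt[3])],4)
def fwd(cmd,tx=0,ty=0,tz=0,turn=0):
    y=np.radians(cmd[3]);c,s=np.cos(y),np.sin(y)
    return (cmd[0]+c*tx-s*tz,cmd[1]+s*tx+c*tz,cmd[2]-ty,cmd[3]-np.degrees(turn))
def st():
    s=r.get_state();p=s['tcp_pos'];e=s['eef_rot'];print('t%.2f'%s['time_s'],'tcp',p.round(4),'rot',e.round(2),'F',s['contact_force'].round(2),'w',round(s['gripper_width'],4),'j',s['joints'].round(1))
    return (*p,e[2])
E
python3 - <<'E'
from h import *
c=(.304,.602,.244,153.197)
for i in range(3):
    d=np.round(delta(c,(.304+(i+1)*.203/3,.602-(i+1)*.3575/3,.244-(i+1)*.018,c[3]-42.4)),3);print(d);c=fwd(c,*d);print(c)
E
```

```text
[-0.114  0.018  0.076  0.74 ]
(np.float64(0.3714818469068586), np.float64(0.4827599046543516), np.float64(0.226), np.float64(110.79812316031908))
[-0.135  0.018 -0.021  0.74 ]
(np.float64(0.43904873629180813), np.float64(0.3640134711969968), np.float64(0.20800000000000002), np.float64(68.39924632063816))
[-0.086  0.018 -0.107  0.74 ]
(np.float64(0.5068745387915773), np.float64(0.24466247406977418), np.float64(0.19000000000000003), np.float64(26.00036948095724))
```

Emit:
apply_moves(deltas=[{"tx":-0.114,"ty":0.018,"tz":0.076,"turn":0.74,"gripper":0.087},{"tx":-0.114,"ty":0.018,"tz":0.076,"turn":0.74,"gripper":0.087},{"tx":-0.114,"ty":0.018,"tz":0.076,"turn":0.74,"gripper":0.087},{"tx":-0.114,"ty":0.018,"tz":0.076,"turn":0.74,"gripper":0.087},{"tx":-0.114,"ty":0.018,"tz":0.076,"turn":0.74,"gripper":0.087}])

```text
time_s: 0.65
tcp_pos: [0.3725, 0.4818, 0.2255]
eef_rot: [-90.0, 0.0, 110.3]
contact_force: [0.7, 0.6, 0.4]
gripper_width: 0.0869
```

Emit:
apply_moves(deltas=[{"tx":-0.135,"ty":0.018,"tz":-0.021,"turn":0.74},{"tx":-0.135,"ty":0.018,"tz":-0.021,"turn":0.74},{"tx":-0.135,"ty":0.018,"tz":-0.021,"turn":0.74},{"tx":-0.135,"ty":0.018,"tz":-0.021,"turn":0.74},{"tx":-0.135,"ty":0.018,"tz":-0.021,"turn":0.74}])

```text
invalid input at $.deltas[0]: expected keys tx, ty, tz, turn, gripper
```

Emit:
apply_moves(deltas=[{"tx":-0.086,"ty":0.018,"tz":-0.107,"turn":0.74},{"tx":-0.086,"ty":0.018,"tz":-0.107,"turn":0.74},{"tx":-0.086,"ty":0.018,"tz":-0.107,"turn":0.74},{"tx":-0.086,"ty":0.018,"tz":-0.107,"turn":0.74},{"tx":-0.086,"ty":0.018,"tz":-0.107,"turn":0.74}])

```text
invalid input at $.deltas[0]: expected keys tx, ty, tz, turn, gripper
```

Emit:
apply_moves(deltas=[{"tx":-0.135,"ty":0.018,"tz":-0.021,"turn":0.74,"gripper":0.087},{"tx":-0.135,"ty":0.018,"tz":-0.021,"turn":0.74,"gripper":0.087},{"tx":-0.135,"ty":0.018,"tz":-0.021,"turn":0.74,"gripper":0.087},{"tx":-0.135,"ty":0.018,"tz":-0.021,"turn":0.74,"gripper":0.087},{"tx":-0.135,"ty":0.018,"tz":-0.021,"turn":0.74,"gripper":0.087}])

```text
time_s: 1.15
tcp_pos: [0.4399, 0.363, 0.2073]
eef_rot: [-90.0, 0.0, 67.9]
contact_force: [0.3, 0.9, -0.1]
gripper_width: 0.0871
```

Emit:
apply_moves(deltas=[{"tx":-0.086,"ty":0.018,"tz":-0.107,"turn":0.74,"gripper":0.087},{"tx":-0.086,"ty":0.018,"tz":-0.107,"turn":0.74,"gripper":0.087},{"tx":-0.086,"ty":0.018,"tz":-0.107,"turn":0.74,"gripper":0.087},{"tx":-0.086,"ty":0.018,"tz":-0.107,"turn":0.74,"gripper":0.087},{"tx":-0.086,"ty":0.018,"tz":-0.107,"turn":0.74,"gripper":0.087}])

```text
time_s: 1.65
tcp_pos: [0.5076, 0.2435, 0.1891]
eef_rot: [-90.0, 0.1, 25.5]
contact_force: [1.0, 0.0, 0.2]
gripper_width: 0.0869
```

Run:
```python
from h import *
p0=st();p,d=capture('wrist');save('w1',p);np.save('w1p.npy',p);np.save('w1.npy',d);np.save('w1s.npy',p0)
```

```text
t1.65 tcp [0.5076 0.2435 0.1891] rot [-9.001e+01  5.000e-02  2.551e+01] F [0.98 0.   0.19] w 0.0869 j [  45.5   12.5  -18.    -0.   -59.5 -110. ]
```

View pics/w1.png

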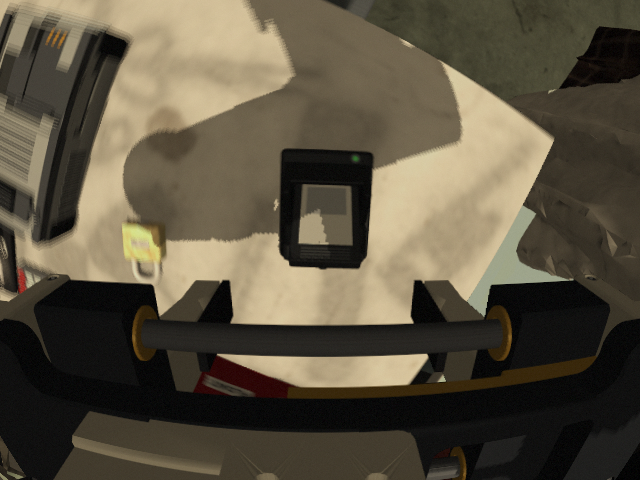

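Emit:
apply_moves(deltas=[{"tx":0,"ty":0.03,"tz":0,"turn":0.045,"gripper":0.087},{"tx":0,"ty":0.03,"tz":0,"turn":0.045,"gripper":0.087},{"tx":0,"ty":0.03,"tz":0,"turn":0.045,"gripper":0.087}])

```text
time_s: 2.0
tcp_pos: [0.507, 0.245, 0.1595]
eef_rot: [-90.1, 0.1, 23.6]
contact_force: [-0.2, -0.1, 0.6]
gripper_width: 0.087
```

```bash
cat >> h.py <<'E'
def wcloud(d,pose):
    c=camera_info('wrist');K=c['K'];T=c['tool_from_camera'];v,u=np.mgrid[0:480,0:640]
    a=(u-K[0,2])/K[0,0];b=(v-K[1,2])/K[1,1];th=np.hypot(a,b);k=np.tan(np.clip(th,1e-9,1.5))/np.maximum(th,1e-9)
    P=np.stack([a*k*d,-b*k*d,-d],-1);P=P@T[:3,:3].T+T[:3,3]
    return P@rot(pose[3]).T+pose[:3] if len(pose)==4 and np.size(pose[3])==3 else P
def wshot(n):
    s=r.get_state();p,d=capture('wrist');save(n,p);pose=[s['tcp_pos'][0],s['tcp_pos'][1],s['tcp_pos'][2],s['eef_rot']]
    Tt=p;P=wcloud(d,None)@rot(s['eef_rot']).T+s['tcp_pos'];np.savez(n,p=p,d=d,P=P,pos=s['tcp_pos'],rot=s['eef_rot']);return p,d,P
def wray(n,u,v):
    z=np.load(n+'.npz');c=camera_info('wrist');K=c['K'];T=c['tool_from_camera']
    a=(u-K[0,2])/K[0,0];b=(v-K[1,2])/K[1,1];th=np.hypot(a,b);k=np.tan(th)/max(th,1e-9)
    Rm=rot(z['rot']);e=Rm@T[:3,3]+z['pos'];d=Rm@T[:3,:3]@[a*k,-b*k,-1];return e,d
def atz(n,u,v,z):
    e,d=wray(n,u,v);return e+d*(z-e[2])/d[2]
E
python3 - <<'E'
from h import *
st();p,d,P=wshot('w2')
save('w2c',cv2.resize(p[100:320,240:420],None,fx=4,fy=4,interpolation=cv2.INTER_CUBIC)[:600*2])
print(P[150,450],P[200,160])
E
```

```text
t2.00 tcp [0.507  0.245  0.1595] rot [-9.005e+01  9.000e-02  2.361e+01] F [-0.18 -0.08  0.6 ] w 0.087 j [  45.7   14.2  -20.2    0.   -55.7 -112.1]Traceback (most recent call last):
  File "<stdin>", line 2, in <module>
  File "h.py", line 32, in wshot
    Tt=p;P=wcloud(d,None)@rot(s['eef_rot']).T+s['tcp_pos'];np.savez(n,p=p,d=d,P=P,pos=s['tcp_pos'],rot=s['eef_rot']);return p,d,P
           ~~~~~~^^^^^^^^
  File "h.py", line 29, in wcloud
    return P@rot(pose[3]).T+pose[:3] if len(pose)==4 and np.size(pose[3])==3 else P
                                        ~~~^^^^^^
TypeError: object of type 'NoneType' has no len()
```

View pics/w2.png

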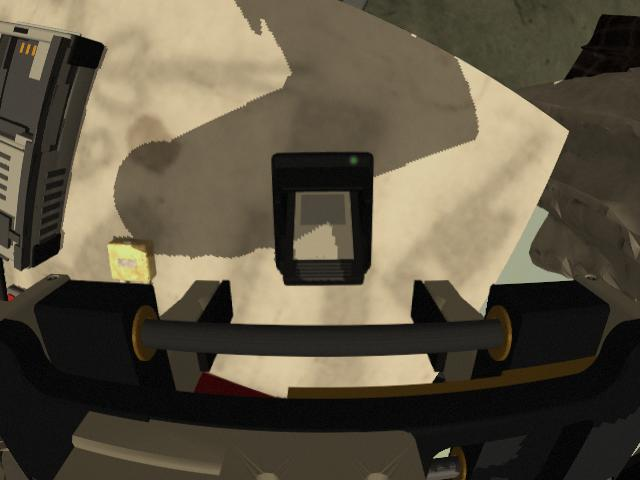

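```bash
sed -i 's/return P@rot(pose\[3\]).*/return P/' h.py
python3 - <<'E'
from h import *
p,d,P=wshot('w2')
save('w2c',cv2.resize(p[140:300,250:400],None,fx=5,fy=5,interpolation=cv2.INTER_CUBIC)[:600*2])
print('table',P[150,450],P[200,160])
y=np.radians(23.5);cx=np.array([np.cos(y),np.sin(y),0]);cy=np.array([-np.sin(y),np.cos(y),0]);t=np.radians(50)
bx=np.cos(t)*cx+np.array([0,0,np.sin(t)]);bz=-np.sin(t)*cx+np.array([0,0,np.cos(t)])
L=P[195:255,300:348].reshape(-1,3);L=L[(L[:,2]>.02)&(L[:,2]<.1)];print(np.percentile(L@bz,[10,50,90]))
c=L.mean(0);nn=np.linalg.svd(L-c)[2][2];print(nn*np.sign(nn[2]),bz)
Q=P.reshape(-1,3);h=np.median(L@bz);Q=Q[(abs(Q@bz-h)<.003)&(Q[:,2]>.03)&(abs(Q@cx-.55)<.15)&(abs(Q@cy-.02)<.06)]
print('bx',np.percentile(Q@bx,[1,99]),'cy',np.percentile(Q@cy,[1,2,98,99]))
U=Q[Q@bx>np.percentile(Q@bx,99)-.03];print('upper cy',np.percentile(U@cy,[1,50,99]));print('tcp cy',np.load('w2.npz')['pos']@cy)
E
```

```text
table [ 0.40596597  0.31956154 -0.00072111] [ 0.5442373   0.10750897 -0.00108031]
[-0.37907633 -0.37836702 -0.37765174]
[-0.69598929 -0.31387573  0.64581803] [-0.70250877 -0.30545951  0.64278761]
bx [0.37161408 0.43925587] cy [-0.00075784  0.00013459  0.04856807  0.05028126]
upper cy [0.00020978 0.02466694 0.04894348]
tcp cy 0.022675702479920432
```

View pics/w2c.png

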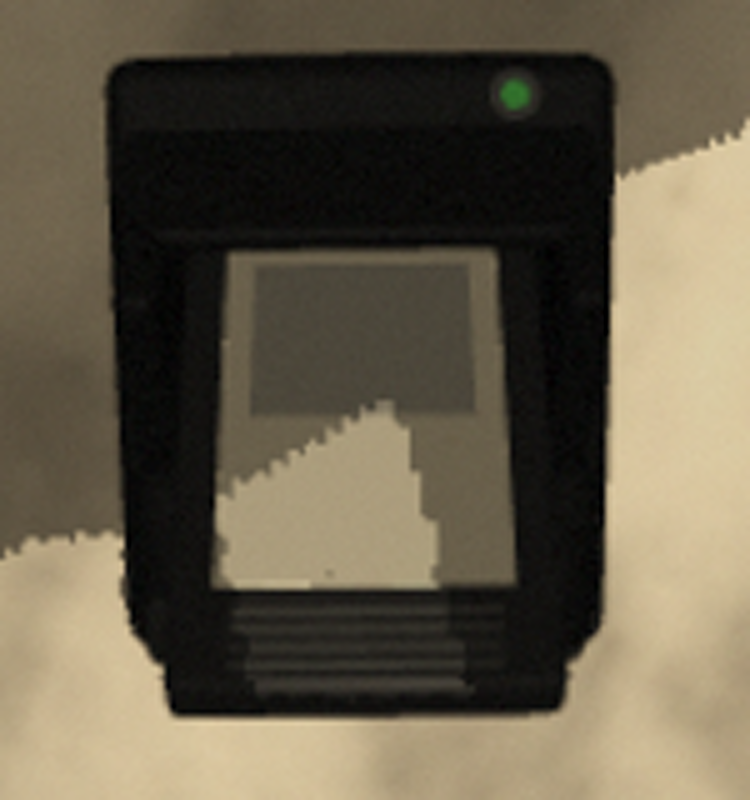

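Emit:
apply_moves(deltas=[{"tx":-0.002,"ty":0.04,"tz":0.0015,"turn":0,"gripper":0.087},{"tx":-0.002,"ty":0.0705,"tz":0.0015,"turn":0,"gripper":0.087},{"tx":-0.002,"ty":0.0865,"tz":0.0015,"turn":0,"gripper":0.087},{"tx":-0.002,"ty":0.0865,"tz":0.0015,"turn":0,"gripper":0.087},{"tx":-0.002,"ty":0.0865,"tz":0.0015,"turn":0,"gripper":0.06}])

```text
time_s: 2.6
tcp_pos: [0.5055, 0.2463, 0.0742]
eef_rot: [-90.0, -0.1, 23.5]
contact_force: [0.4, -0.2, 0.8]
gripper_width: 0.083
```

Emit:
apply_moves(deltas=[{"tx":0,"ty":0,"tz":0,"turn":0,"gripper":0.045},{"tx":0,"ty":0,"tz":0,"turn":0,"gripper":0.045},{"tx":0,"ty":0,"tz":0,"turn":0,"gripper":0.045}], newtons=12)

```text
time_s: 2.9
tcp_pos: [0.5052, 0.2461, 0.0741]
eef_rot: [-90.0, -0.1, 23.4]
contact_force: [-0.8, 0.2, -0.2]
gripper_width: 0.0606
```

Run:
```python
from h import *
st();p,d,P=wshot('w3')
p,d=capture('scene');save('s3',cv2.resize(p[230:400,180:380],None,fx=4,fy=4,interpolation=cv2.INTER_CUBIC)[:600])
```

```text
t2.90 tcp [0.5052 0.2461 0.0741] rot [-89.96  -0.1   23.43] F [-0.82  0.2  -0.19] w 0.0606 j [  45.9   19.6  -25.8    0.   -44.5 -112.5]
```

View pics/w3.png

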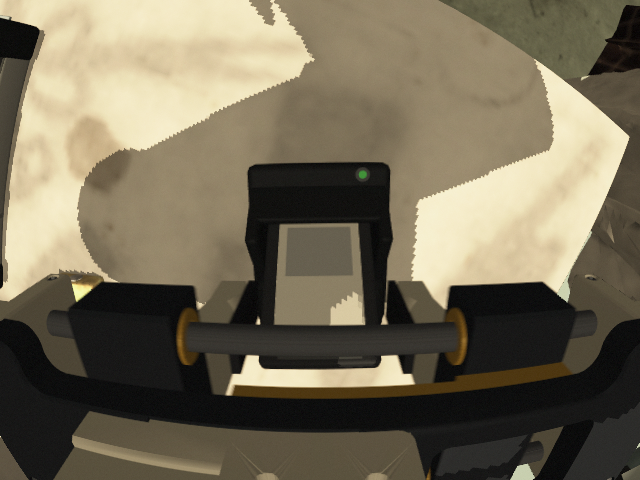

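View pics/s3.png

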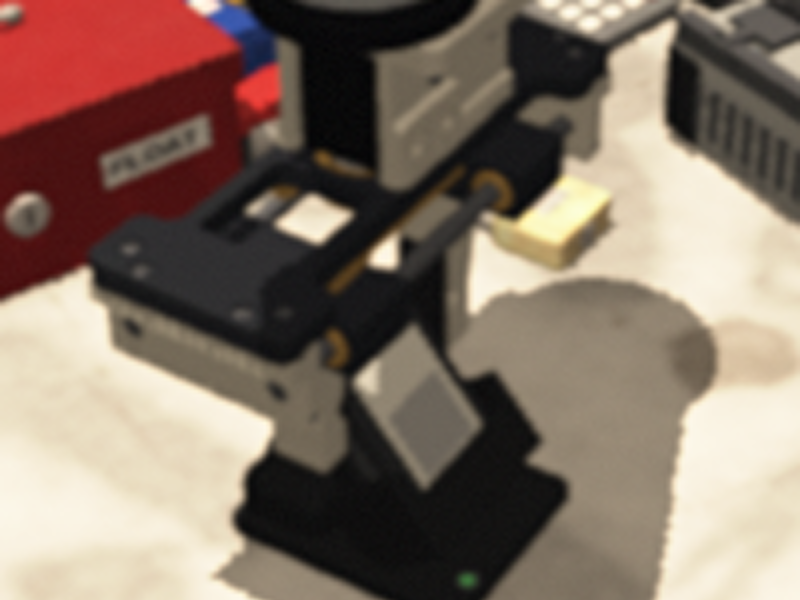

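Emit:
apply_moves(deltas=[{"tx":0,"ty":0,"tz":0,"turn":0,"gripper":0.045},{"tx":0,"ty":0,"tz":0,"turn":0,"gripper":0.045},{"tx":0,"ty":0,"tz":0,"turn":0,"gripper":0.045}], newtons=15)

```text
time_s: 3.3
tcp_pos: [0.5051, 0.2457, 0.0736]
eef_rot: [-90.0, -0.0, 23.4]
contact_force: [-0.3, -0.9, 7.4]
gripper_width: 0.0495
```

Emit:
apply_moves(deltas=[{"tx":0.0064,"ty":-0.0077,"tz":0,"turn":0,"gripper":0.045},{"tx":0.0129,"ty":-0.0153,"tz":0,"turn":0,"gripper":0.045},{"tx":0.0193,"ty":-0.023,"tz":0,"turn":0,"gripper":0.045},{"tx":0.0257,"ty":-0.0306,"tz":0,"turn":0,"gripper":0.045},{"tx":0.0289,"ty":-0.0345,"tz":0,"turn":0,"gripper":0.045}])

```text
time_s: 3.8
tcp_pos: [0.5321, 0.2575, 0.1084]
eef_rot: [-90.0, -0.0, 23.4]
contact_force: [-1.0, -1.2, -1.8]
gripper_width: 0.0494
```

Emit:
apply_moves(deltas=[{"tx":0,"ty":-0.03,"tz":0,"turn":0,"gripper":0.045},{"tx":0,"ty":-0.055,"tz":0,"turn":0,"gripper":0.045},{"tx":0,"ty":-0.055,"tz":0,"turn":0,"gripper":0.045}])

```text
time_s: 4.1
tcp_pos: [0.5336, 0.2587, 0.1666]
eef_rot: [-89.9, -0.4, 23.5]
contact_force: [0.0, 0.1, -1.4]
gripper_width: 0.0501
```

Run:
```python
from h import *
st();p,d,P=wshot('w4')
p,d=capture('scene');save('s4',cv2.resize(p[180:380,180:420],None,fx=3,fy=3,interpolation=cv2.INTER_CUBIC)[:600])
```

```text
t4.10 tcp [0.5336 0.2587 0.1666] rot [-89.92  -0.39  23.46] F [ 0.    0.13 -1.42] w 0.0501 j [ 4.480e+01  1.620e+01 -1.640e+01  1.000e-01 -5.710e+01 -1.114e+02]
```

View pics/w4.png

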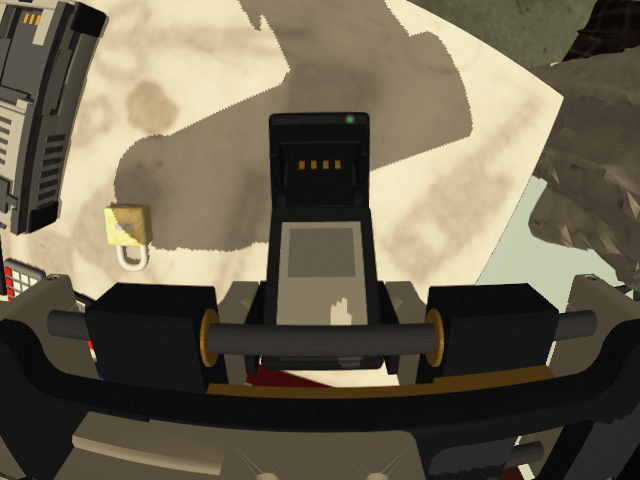

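View pics/s4.png

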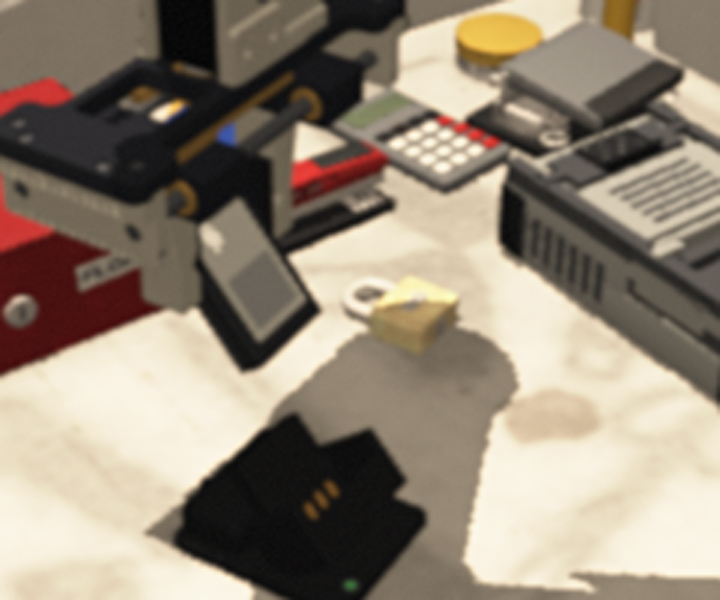

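Run:
```python
from h import *
c=(.5336,.2587,.1666,23.46)
for t in[(.56,.10,.19,12.5),(.585,-.055,.19,1.9)]:
    d=np.round(delta(c,t),3);print(d);c=fwd(c,*d)
```

```text
[-0.039 -0.023 -0.156  0.191]
[-0.009 -0.    -0.157  0.185]
```

Emit:
apply_moves(deltas=[{"tx":-0.01,"ty":-0.008,"tz":-0.036,"turn":0.05,"gripper":0.045},{"tx":-0.02,"ty":-0.016,"tz":-0.076,"turn":0.1,"gripper":0.045},{"tx":-0.03,"ty":-0.023,"tz":-0.116,"turn":0.15,"gripper":0.045},{"tx":-0.039,"ty":-0.023,"tz":-0.156,"turn":0.191,"gripper":0.045}])

```text
time_s: 4.6
tcp_pos: [0.5576, 0.0972, 0.1854]
eef_rot: [-90.0, 0.0, 12.4]
contact_force: [0.4, 0.7, -1.4]
gripper_width: 0.0499
```

Emit:
apply_moves(deltas=[{"tx":-0.002,"ty":0,"tz":-0.04,"turn":0.05,"gripper":0.045},{"tx":-0.004,"ty":0,"tz":-0.08,"turn":0.1,"gripper":0.045},{"tx":-0.006,"ty":0,"tz":-0.12,"turn":0.15,"gripper":0.045},{"tx":-0.009,"ty":0,"tz":-0.157,"turn":0.185,"gripper":0.045},{"tx":-0.009,"ty":0,"tz":-0.157,"turn":0.185,"gripper":0.045}])

```text
time_s: 5.1
tcp_pos: [0.5821, -0.0604, 0.1839]
eef_rot: [-90.0, 0.1, 1.6]
contact_force: [-0.5, -0.0, -2.1]
gripper_width: 0.0499
```

Emit:
apply_moves(deltas=[{"tx":0,"ty":0,"tz":0,"turn":0,"gripper":0.045},{"tx":0,"ty":0,"tz":0,"turn":0,"gripper":0.045}])

```text
time_s: 5.3
tcp_pos: [0.5824, -0.0563, 0.1848]
eef_rot: [-90.0, 0.1, 1.9]
contact_force: [0.5, 0.1, -1.8]
gripper_width: 0.0496
```

Run:
```python
from h import *
st();p,d,P=wshot('w5');save('w5c',cv2.resize(p[60:300,180:460],None,fx=2.8,fy=2.5,interpolation=cv2.INTER_CUBIC))
```

```text
t5.30 tcp [ 0.5824 -0.0563  0.1848] rot [-9.0e+01  7.0e-02  1.9e+00] F [ 0.49  0.1  -1.82] w 0.0496 j [  13.6   14.8  -15.6   -0.   -59.7 -101.7]
```

View pics/w5.png

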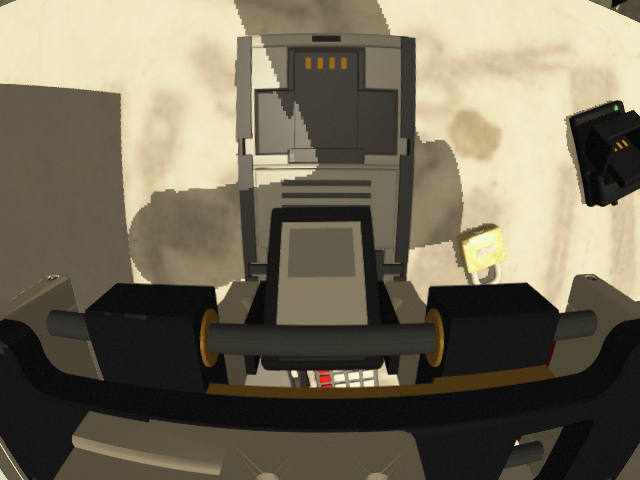

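Run:
```python
from h import *
z=np.load('w5.npz');p=z['p']
save('w5d',cv2.resize(p[30:180,230:425],None,fx=4,fy=4,interpolation=cv2.INTER_CUBIC))
P=z['P']
for v in range(36,170,6): print(v,P[v,326].round(4))
for u in range(236,420,6): print(u,P[100,u].round(4), P[80,u].round(4))
```

```text
36 [ 0.4359 -0.0567  0.0585]
42 [ 0.44   -0.0565  0.0564]
48 [ 0.4436 -0.0564  0.0519]
54 [ 0.445  -0.0561  0.0362]
60 [ 0.4499 -0.056   0.0368]
66 [ 0.4544 -0.0558  0.0348]
72 [ 0.4593 -0.0557  0.0359]
78 [ 0.4644 -0.0555  0.0383]
84 [ 0.4689 -0.0554  0.0364]
90 [ 0.4737 -0.0552  0.0368]
96 [ 0.4784 -0.0551  0.0366]
102 [ 0.483  -0.0549  0.0363]
108 [ 0.4877 -0.0547  0.0359]
114 [ 0.4924 -0.0546  0.0359]
120 [ 0.497  -0.0544  0.0363]
126 [ 0.5017 -0.0543  0.0376]
132 [ 0.5064 -0.0541  0.0367]
138 [ 0.511  -0.054   0.0357]
144 [ 0.5156 -0.0538  0.0376]
150 [ 0.5199 -0.0538  0.0446]
156 [ 0.5243 -0.0537  0.0464]
162 [ 0.5286 -0.0535  0.0485]
168 [ 0.5319 -0.0536  0.0605]
236 [ 0.4789 -0.1334 -0.0013] [ 4.611e-01 -1.335e-01  3.000e-04]
242 [ 0.4842 -0.1134  0.0662] [ 0.4701 -0.1135  0.0674]
248 [ 0.4843 -0.1091  0.0664] [ 0.4703 -0.1091  0.0686]
254 [ 0.4834 -0.1071  0.0544] [ 0.469  -0.1069  0.0577]
260 [ 0.4823 -0.1053  0.0381] [ 0.469  -0.1026  0.0569]
266 [ 0.4823 -0.1007  0.0383] [ 0.469  -0.0983  0.0568]
272 [ 0.4824 -0.0958  0.0398] [ 0.4692 -0.0938  0.0578]
278 [ 0.4825 -0.0912
[... 617 characters left out ...]
 0.0364] [ 0.465  -0.0417  0.0348]
350 [ 0.4806 -0.0366  0.0357] [ 0.465  -0.0372  0.0364]
356 [ 0.4804 -0.0321  0.0365] [ 0.4648 -0.0327  0.0371]
362 [ 0.4804 -0.0278  0.0395] [ 0.4654 -0.0288  0.0438]
368 [ 0.4802 -0.0232  0.0399] [ 0.4671 -0.026   0.058 ]
374 [ 0.4798 -0.0185  0.039 ] [ 0.4667 -0.0215  0.0571]
380 [ 0.4796 -0.014   0.0398] [ 0.4663 -0.0172  0.0569]
386 [ 0.4791 -0.0091  0.038 ] [ 0.4659 -0.0128  0.0564]
392 [ 0.4789 -0.0047  0.0396] [ 0.4655 -0.0084  0.0562]
398 [ 0.48   -0.0034  0.0564] [ 0.4652 -0.0041  0.0567]
404 [ 0.4806 -0.0015  0.0679] [ 0.4663 -0.0019  0.0672]
410 [0.4801 0.0031 0.0666] [0.4658 0.0025 0.0667]
416 [ 0.4734  0.0246 -0.0018] [ 0.4553  0.0237 -0.0008]
```

View pics/w5d.png

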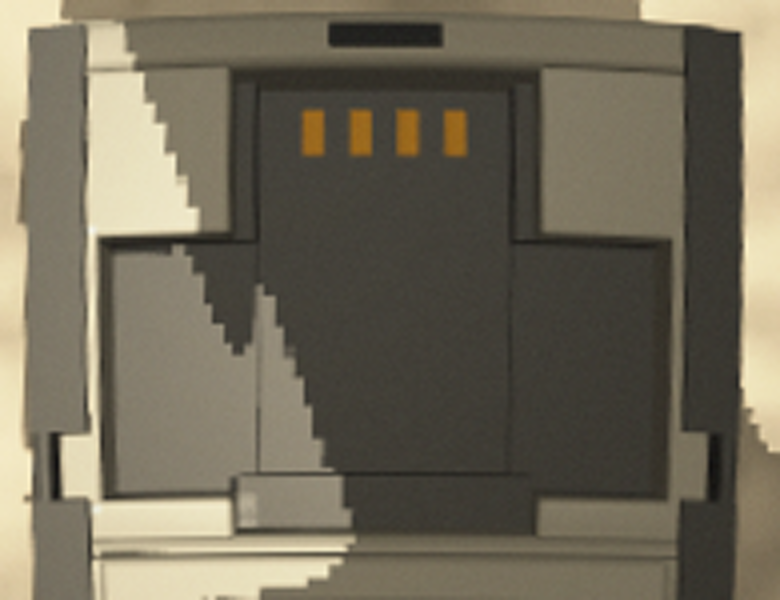

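Run:
```python
from h import *
y=np.radians(1.9);f=np.array([[np.cos(y),np.sin(y)],[-np.sin(y),np.cos(y)]])
def q(n,u,v,z):
    w=atz('w5',230+u/4,30+v/4,z);print(n,w.round(4),'rot',(f@w[:2]).round(4))
q('floor L-x',258,88,.037);q('floor R-x',512,88,.037);q('floor L+x',258,472,.037);q('floor R+x',512,472,.037)
q('deck L -x',232,72,.058);q('deck R -x',541,72,.058);q('deck L+x',236,535,.058);q('deck R+x',537,535,.058)
q('rec L-x',100,238,.058);q('rec L+x',100,497,.058);q('rec R-x',671,238,.058);q('rec R+x',671,495,.058)
q('c1',313,132,.037);q('c4',455,132,.037)
z=np.load('w5.npz');P=z['P']
# battery in tool frame
L=P[230:320,290:355].reshape(-1,3);T=(L-z['pos'])@rot(z['rot']);T=T[(abs(T[:,1])<.05)]
c=np.median(T,0);T=T[np.abs(T-c).max(1)<.05];c=T.mean(0);n=np.linalg.svd(T-c)[2][2];print('label tool',c,n,np.degrees(np.arctan2(n[0],n[1])))
save('w5b',cv2.resize(z['p'][195:385,230:420],None,fx=4,fy=3,interpolation=cv2.INTER_CUBIC))
```

```text
floor L-x [ 0.444  -0.0801  0.037 ] rot [ 0.4411 -0.0948]
floor R-x [ 0.4423 -0.0318  0.037 ] rot [ 0.441  -0.0465]
floor L+x [ 0.5194 -0.078   0.037 ] rot [ 0.5165 -0.0952]
floor R+x [ 0.5178 -0.0291  0.037 ] rot [ 0.5165 -0.0462]
deck L -x [ 0.4454 -0.0832  0.058 ] rot [ 0.4424 -0.0979]
deck R -x [ 0.4434 -0.0286  0.058 ] rot [ 0.4422 -0.0433]
deck L+x [ 0.5298 -0.0802  0.058 ] rot [ 0.5268 -0.0977]
deck R+x [ 0.5279 -0.0261  0.058 ] rot [ 0.5268 -0.0436]
rec L-x [ 0.476  -0.1059  0.058 ] rot [ 0.4723 -0.1216]
rec L+x [ 0.5232 -0.1051  0.058 ] rot [ 0.5194 -0.1224]
rec R-x [ 0.4724 -0.0042  0.058 ] rot [ 0.472  -0.0199]
rec R+x [ 0.5193 -0.0019  0.058 ] rot [ 0.519  -0.0192]
c1 [ 0.4527 -0.0694  0.037 ] rot [ 0.4502 -0.0843]
c4 [ 0.4518 -0.0424  0.037 ] rot [ 0.4501 -0.0574]
label tool [-0.01588315  0.01195129  0.00130583] [0.76315992 0.64613697 0.00969272] 49.74674575885453
```

View pics/w5b.png

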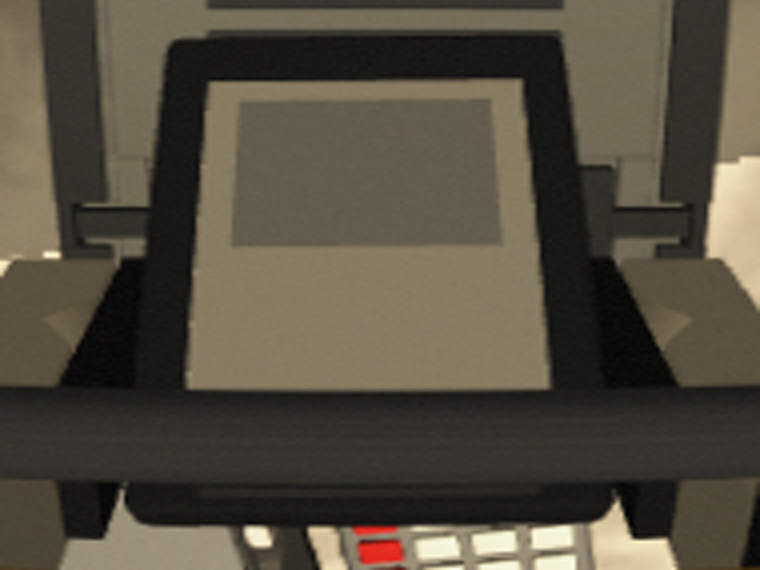

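Run:
```python
from h import *
z=np.load('w5.npz');Rm=rot(z['rot'])
c=np.array([-.01588,.01195,.0013]);n=np.array([.7632,.6461,.0097])
for u,v in [(168,40),(560,40),(364,40),(125,522),(615,522)]:
    e,d=wray('w5',230+u/4,195+v/3);e=Rm.T@(e-z['pos']);d=Rm.T@d
    t=((c-e)@n)/(d@n);print((e+t*d).round(4))
```

```text
[-0.0393  0.04   -0.0236]
[-0.0394  0.0394  0.0252]
[-0.0393  0.0396  0.0009]
[ 0.0122 -0.0209 -0.023 ]
[ 0.012  -0.0213  0.0258]
```

Emit:
apply_moves(deltas=[{"tx":-0.03,"ty":0,"tz":0.035,"turn":0,"gripper":0.045},{"tx":-0.061,"ty":0,"tz":0.071,"turn":0,"gripper":0.045},{"tx":-0.092,"ty":0,"tz":0.107,"turn":0,"gripper":0.045},{"tx":-0.122,"ty":0,"tz":0.142,"turn":0,"gripper":0.045},{"tx":-0.1516,"ty":0,"tz":0.1764,"turn":0,"gripper":0.045}])

```text
time_s: 5.85
tcp_pos: [0.4237, 0.1165, 0.1856]
eef_rot: [-90.0, -0.0, 2.0]
contact_force: [0.8, 1.7, -0.8]
gripper_width: 0.05
```

Emit:
apply_moves(deltas=[{"tx":0,"ty":0.04,"tz":0,"turn":0,"gripper":0.045},{"tx":0,"ty":0.08,"tz":0,"turn":0,"gripper":0.045},{"tx":0,"ty":0.115,"tz":0,"turn":0,"gripper":0.045},{"tx":0,"ty":0.115,"tz":0,"turn":0,"gripper":0.045}])

```text
time_s: 6.25
tcp_pos: [0.4224, 0.1138, 0.0673]
eef_rot: [-90.2, 0.4, 2.0]
contact_force: [-0.3, -0.3, -1.6]
gripper_width: 0.0498
```

Run:
```python
from h import *
st();p,d,P=wshot('w6')
```

```text
t6.25 tcp [0.4224 0.1138 0.0673] rot [-90.24   0.36   1.97] F [-0.27 -0.26 -1.64] w 0.0498 j [ 4.10e+01  1.02e+01 -4.12e+01 -1.00e-01 -3.90e+01 -1.29e+02]
```

View pics/w6.png

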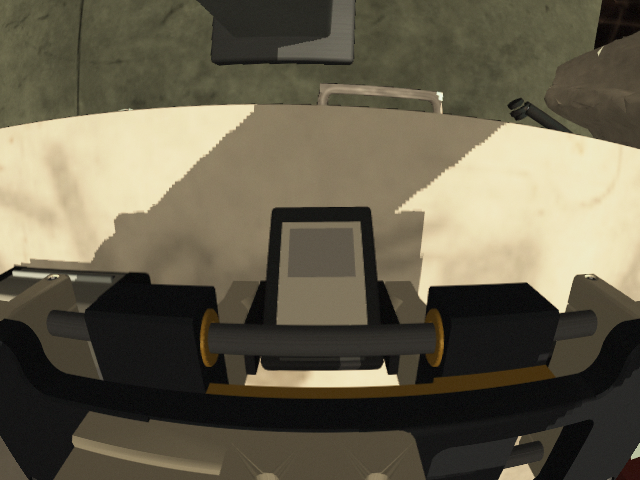

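Emit:
apply_moves(deltas=[{"tx":0,"ty":0.012,"tz":0,"turn":0,"gripper":0.045},{"tx":0,"ty":0.016,"tz":0,"turn":0,"gripper":0.045},{"tx":0,"ty":0.016,"tz":0,"turn":0,"gripper":0.045}], newtons=9)

```text
time_s: 6.6
tcp_pos: [0.4259, 0.1151, 0.0556]
eef_rot: [-90.0, -0.1, 1.9]
contact_force: [-0.2, -0.2, -2.1]
gripper_width: 0.05
```

Emit:
apply_moves(deltas=[{"tx":0,"ty":0.0035,"tz":0,"turn":0,"gripper":0.045},{"tx":0.004,"ty":0.006,"tz":0,"turn":0,"gripper":0.045},{"tx":0.0078,"ty":0.0083,"tz":0,"turn":0,"gripper":0.045},{"tx":0.0112,"ty":0.0112,"tz":0,"turn":0,"gripper":0.045},{"tx":0.0146,"ty":0.0144,"tz":0,"turn":0,"gripper":0.045}])

```text
time_s: 7.1
tcp_pos: [0.4414, 0.1158, 0.0407]
eef_rot: [-89.9, -0.1, 1.9]
contact_force: [3.6, -0.7, 4.0]
gripper_width: 0.0499
```

```bash
cat >> h.py <<'E'
def batt(n,box=(230,315,295,350)):
    z=np.load(n+'.npz');Rm=rot(z['rot']);a,b,c_,d_=box
    T=(z['P'][a:b,c_:d_].reshape(-1,3)-z['pos'])@Rm;T=T[np.isfinite(T).all(1)&(abs(T[:,1])<.06)]
    c=np.median(T,0);
    for k in (.03,.01,.005):
        n_=np.linalg.svd(T-c,full_matrices=False)[2][2] ;T=T[abs((T-c)@n_)<k];c=T.mean(0)
    n_=np.linalg.svd(T-c,full_matrices=False)[2][2];n_*=-np.sign(n_[1]);print('c',c.round(4),'n',n_.round(3),'tilt',np.degrees(np.arctan2(-n_[0],-n_[1])).round(1));return c,n_
E
python3 - <<'E'
from h import *
st();p,d,P=wshot('w7');batt('w7')
E
```

```text
t7.10 tcp [0.4414 0.1158 0.0407] rot [-89.93  -0.13   1.9 ] F [ 3.6  -0.69  4.02] w 0.0499 j [  39.6   14.2  -40.9    0.   -34.7 -127.7]
c [-0.0193  0.0056  0.0013] n [-0.506 -0.863 -0.003] tilt 30.4
```

View pics/w7.png

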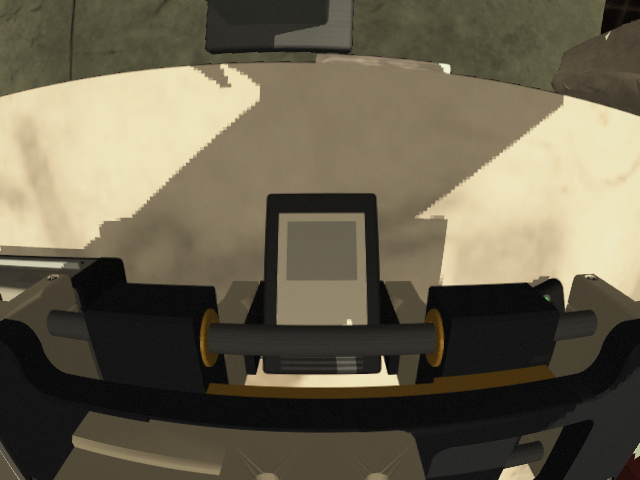

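Emit:
apply_moves(deltas=[{"tx":0.003,"ty":0.0036,"tz":0,"turn":0,"gripper":0.045},{"tx":0.0056,"ty":0.0072,"tz":0,"turn":0,"gripper":0.045},{"tx":0.0079,"ty":0.0112,"tz":0,"turn":0,"gripper":0.045},{"tx":0.0099,"ty":0.0153,"tz":0,"turn":0,"gripper":0.045},{"tx":0.0115,"ty":0.0195,"tz":0,"turn":0,"gripper":0.045}])

```text
time_s: 7.65
tcp_pos: [0.4511, 0.1152, 0.02]
eef_rot: [-90.0, 0.1, 1.9]
contact_force: [2.1, -0.5, 0.8]
gripper_width: 0.0499
```

Run:
```python
from h import *
st();p,d,P=wshot('w8');batt('w8')
```

```text
t7.65 tcp [0.4511 0.1152 0.02  ] rot [-9.003e+01  6.000e-02  1.860e+00] F [ 2.07 -0.47  0.84] w 0.0499 j [  38.6   17.2  -40.6   -0.   -32.2 -126.8]
c [-0.0225 -0.0028  0.0013] n [-0.104 -0.995 -0.003] tilt 6.0
```

View pics/w8.png

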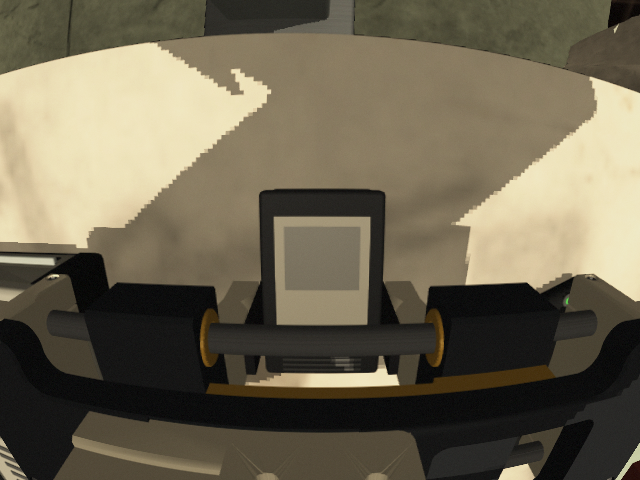

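Run:
```python
from h import *
z=np.load('w8.npz');Rm=rot(z['rot']);c,n=batt('w8')
save('w8c',cv2.resize(z['p'][180:385,245:400],None,fx=5,fy=2.9,interpolation=cv2.INTER_CUBIC))
```

```text
c [-0.0225 -0.0028  0.0013] n [-0.104 -0.995 -0.003] tilt 6.0
```

View pics/w8c.png

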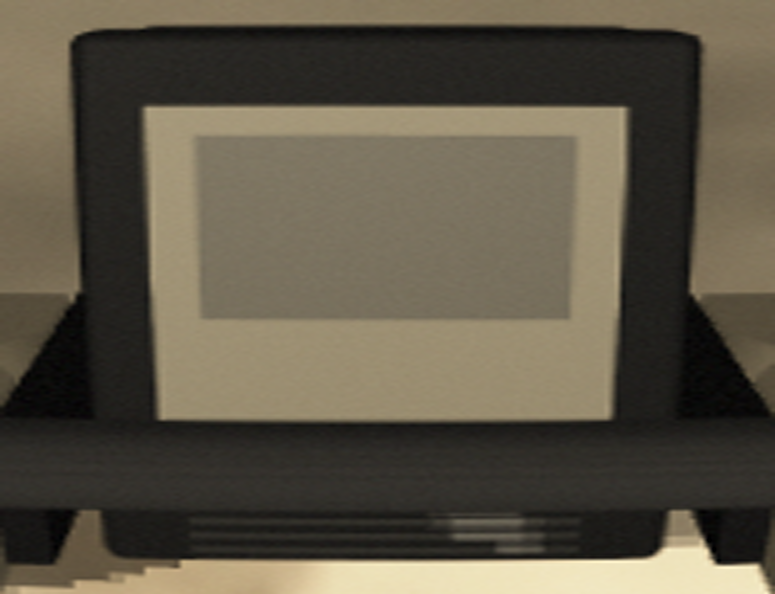

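Emit:
apply_moves(deltas=[{"tx":0,"ty":-0.04,"tz":0,"turn":0,"gripper":0.045},{"tx":0,"ty":-0.08,"tz":0,"turn":0,"gripper":0.045},{"tx":0,"ty":-0.12,"tz":0,"turn":0,"gripper":0.045},{"tx":0,"ty":-0.12,"tz":0,"turn":0,"gripper":0.045}], newtons=15)

```text
time_s: 8.1
tcp_pos: [0.453, 0.1164, 0.1448]
eef_rot: [-89.8, -0.3, 1.9]
contact_force: [-0.2, 1.2, -2.5]
gripper_width: 0.0499
```

Run:
```python
from h import *
z=np.load('w8.npz');Rm=rot(z['rot']);c,n=batt('w8')
for u,v in [(73,33),(700,33),(104,557),(666,557)]:
    e,d=wray('w8',245+u/5,180+v/2.9);e=Rm.T@(e-z['pos']);d=Rm.T@d
    t=((c-e)@n)/(d@n);print((e+t*d).round(4))
st();wshot('w9');batt('w9')
```

```text
c [-0.0225 -0.0028  0.0013] n [-0.104 -0.995 -0.003] tilt 6.0
[-0.0547  0.0006 -0.0228]
[-0.0547  0.0005  0.0257]
[ 0.024  -0.0076 -0.0237]
[ 0.024  -0.0077  0.0262]
t8.10 tcp [0.453  0.1164 0.1448] rot [-89.82  -0.31   1.91] F [-0.23  1.22 -2.52] w 0.0499 j [  38.7    6.1  -32.9    0.   -50.7 -126.8]
c [-0.0225 -0.0028  0.0013] n [-0.1   -0.995 -0.001] tilt 5.7
```

Emit:
apply_moves(deltas=[{"tx":0.01,"ty":0,"tz":-0.043,"turn":0,"gripper":0.045},{"tx":0.02,"ty":0,"tz":-0.087,"turn":0,"gripper":0.045},{"tx":0.03,"ty":0,"tz":-0.13,"turn":0,"gripper":0.045},{"tx":0.0417,"ty":0.0,"tz":-0.1733,"turn":0,"gripper":0.045},{"tx":0.0417,"ty":0.0,"tz":-0.1733,"turn":0,"gripper":0.045}])

```text
time_s: 8.65
tcp_pos: [0.4976, -0.0606, 0.1382]
eef_rot: [-90.1, 0.3, 1.6]
contact_force: [-0.6, 1.0, -2.0]
gripper_width: 0.0499
```

Emit:
apply_moves(deltas=[{"tx":0,"ty":0.03,"tz":0,"turn":0,"gripper":0.045},{"tx":0,"ty":0.045,"tz":0,"turn":0,"gripper":0.045},{"tx":0,"ty":0.045,"tz":0,"turn":0,"gripper":0.045},{"tx":0,"ty":0.045,"tz":0,"turn":0,"gripper":0.045}])

```text
time_s: 9.05
tcp_pos: [0.4978, -0.0563, 0.0947]
eef_rot: [-90.0, 0.2, 1.9]
contact_force: [0.5, 0.0, -1.6]
gripper_width: 0.0498
```

Run:
```python
from h import *
st();p,d,P=wshot('w10');batt('w10')
save('w10c',cv2.resize(p[90:390,180:470],None,fx=2.7,fy=2,interpolation=cv2.INTER_CUBIC))
```

```text
t9.05 tcp [ 0.4978 -0.0563  0.0947] rot [-90.04   0.17   1.89] F [ 0.48  0.   -1.65] w 0.0498 j [  16.    13.2  -32.    -0.   -45.  -104.1]
c [-0.0225 -0.0028  0.0013] n [-0.1   -0.995 -0.   ] tilt 5.8
```

View pics/w10c.png

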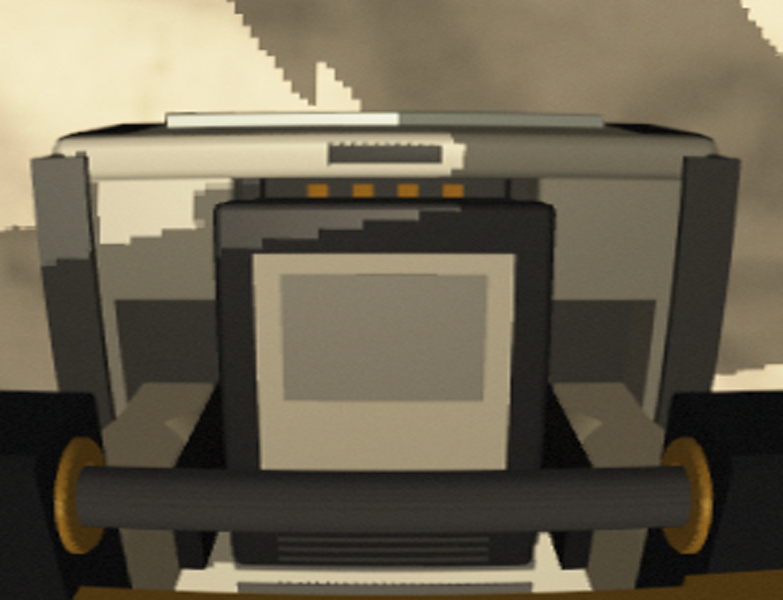

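Run:
```python
from h import *
z=np.load('w10.npz');Rm=rot(z['rot']);c,n=batt('w10')
def T(u,v,zz): return (Rm.T@(atz('w10',180+u/2.7,90+v/2,zz)-z['pos'])).round(4)
print('bay -x deck L,R',T(233,179,.058),T(541,179,.058))
print('rec -x L,R',T(117,301,.058),T(656,301,.058))
print('contacts row1/4',T(318,190,.037),T(453,190,.037))
for u,v in [(217,203),(553,203),(234,566),(534,566)]:
    e,d=wray('w10',180+u/2.7,90+v/2);e=Rm.T@(e-z['pos']);d=Rm.T@d;t=((c-e)@n)/(d@n);print('bat',(e+t*d).round(4))
```

```text
c [-0.0225 -0.0028  0.0013] n [-0.1   -0.995 -0.   ] tilt 5.8
bay -x deck L,R [-0.0543  0.0369 -0.0255] [-0.0543  0.0369  0.0296]
rec -x L,R [-0.0235  0.0368 -0.0491] [-0.0234  0.0368  0.053 ]
contacts row1/4 [-0.0482  0.0579 -0.0116] [-0.0482  0.0579  0.0153]
bat [-0.0547  0.0004 -0.0225]
bat [-0.0546  0.0004  0.0256]
bat [ 0.0245 -0.0076 -0.0234]
bat [ 0.0246 -0.0076  0.0261]
```

Emit:
apply_moves(deltas=[{"tx":0.0025,"ty":0,"tz":0.0006,"turn":0,"gripper":0.045},{"tx":0.0025,"ty":0.01,"tz":0.0006,"turn":0,"gripper":0.045},{"tx":0.0025,"ty":0.018,"tz":0.0006,"turn":0,"gripper":0.045},{"tx":0.0025,"ty":0.024,"tz":0.0006,"turn":0,"gripper":0.045},{"tx":0.0025,"ty":0.028,"tz":0.0006,"turn":0,"gripper":0.045}])

```text
time_s: 9.6
tcp_pos: [0.5009, -0.0557, 0.0668]
eef_rot: [-90.0, 0.1, 1.9]
contact_force: [-0.5, 1.1, -2.1]
gripper_width: 0.05
```

Emit:
apply_moves(deltas=[{"tx":0,"ty":0.003,"tz":0,"turn":0,"gripper":0.045},{"tx":0,"ty":0.006,"tz":0,"turn":0,"gripper":0.045},{"tx":0,"ty":0.006,"tz":0,"turn":0,"gripper":0.045}])

```text
time_s: 9.9
tcp_pos: [0.5011, -0.0557, 0.0613]
eef_rot: [-90.0, 0.0, 1.9]
contact_force: [-0.8, 0.5, -1.8]
gripper_width: 0.0494
```

Run:
```python
from h import *
st();p,d,P=wshot('w11');batt('w11')
save('w11c',cv2.resize(p[90:390,180:470],None,fx=2.7,fy=2,interpolation=cv2.INTER_CUBIC))
```

```text
t9.90 tcp [ 0.5011 -0.0557  0.0613] rot [-9.001e+01  3.000e-02  1.880e+00] F [-0.83  0.45 -1.79] w 0.0494 j [  16.    16.2  -33.7   -0.   -40.2 -104.1]
c [-0.0225 -0.0028  0.0013] n [-0.1   -0.995  0.003] tilt 5.7
```

View pics/w11c.png

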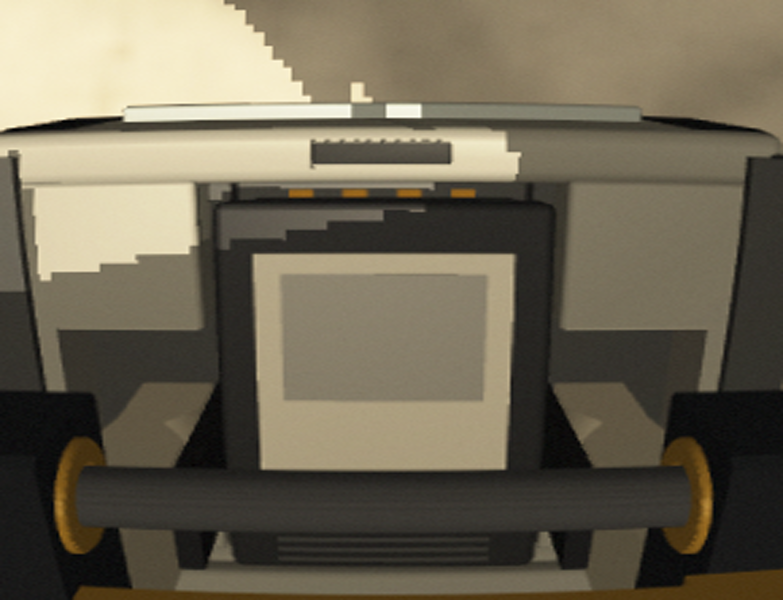

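Emit:
apply_moves(deltas=[{"tx":0,"ty":0.0015,"tz":0,"turn":0,"gripper":0.045},{"tx":0,"ty":0.0025,"tz":0,"turn":0,"gripper":0.045},{"tx":0,"ty":0.0025,"tz":0,"turn":0,"gripper":0.045}], newtons=5)

```text
time_s: 10.25
tcp_pos: [0.5013, -0.0557, 0.0591]
eef_rot: [-90.0, -0.0, 1.9]
contact_force: [0.6, 0.4, -3.1]
gripper_width: 0.05
```

Emit:
apply_moves(deltas=[{"tx":0,"ty":0,"tz":0,"turn":0,"gripper":0.052},{"tx":0,"ty":0,"tz":0,"turn":0,"gripper":0.055},{"tx":0,"ty":0,"tz":0,"turn":0,"gripper":0.056},{"tx":0,"ty":0,"tz":0,"turn":0,"gripper":0.056}])

```text
time_s: 10.65
tcp_pos: [0.5014, -0.0557, 0.0593]
eef_rot: [-90.0, -0.0, 1.9]
contact_force: [-0.9, -0.4, -0.1]
gripper_width: 0.0556
```

Run:
```python
from h import *
st();p,d,P=wshot('w12');batt('w12')
save('w12c',cv2.resize(p[90:390,180:470],None,fx=2.7,fy=2,interpolation=cv2.INTER_CUBIC))
```

```text
t10.65 tcp [ 0.5014 -0.0557  0.0593] rot [-9.00e+01 -2.00e-02  1.88e+00] F [-0.92 -0.42 -0.07] w 0.0556 j [  16.    16.3  -33.8    0.   -39.9 -104.1]
c [-0.0201  0.0028  0.0013] n [ 0.008 -1.    -0.   ] tilt -0.4
```

View pics/w12c.png

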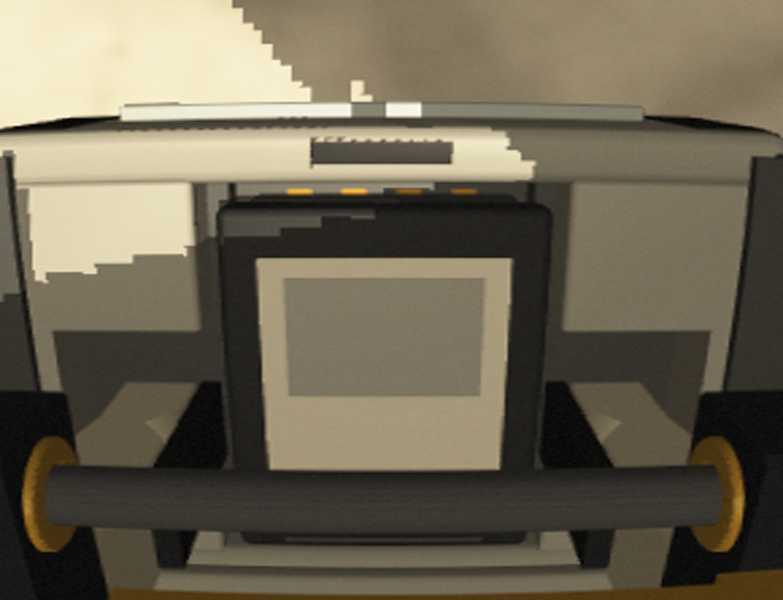

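Run:
```python
from h import *
z=np.load('w12.npz');Rm=rot(z['rot']);c,n=batt('w12')
def T(u,v,zz): return (Rm.T@(atz('w12',180+u/2.7,90+v/2,zz)-z['pos'])).round(4)
print('bay -x deck L,R',T(200,183,.058),T(572,183,.058))
print('rec -x L,R',T(54,331,.058),T(710,331,.058))
print('contacts row1/4',T(300,192,.037),T(464,192,.037), T(300,192,.057))
print('bat -x',T(220,206,.057),T(551,206,.057),T(240,543,.057),T(525,543,.057), T(380,197,.05))
save('w12d',cv2.resize(z['p'][170:210,250:395],None,fx=5.5,fy=10,interpolation=cv2.INTER_CUBIC))
P=z['P'];
for v in range(176,206,2): print(v,(Rm.T@(P[v,320]-z['pos'])).round(4),P[v,320,2].round(4))
```

```text
c [-0.0201  0.0028  0.0013] n [ 0.008 -1.    -0.   ] tilt -0.4
bay -x deck L,R [-0.0585  0.0013 -0.025 ] [-0.0585  0.0013  0.0284]
rec -x L,R [-0.028   0.0013 -0.0499] [-0.0279  0.0013  0.052 ]
contacts row1/4 [-0.0533  0.0223 -0.0123] [-0.0532  0.0223  0.0145] [-0.0564  0.0023 -0.0107]
bat -x [-0.0537  0.0023 -0.0224] [-0.0537  0.0023  0.0257] [ 0.0252  0.0023 -0.0236] [0.0253 0.0023 0.0259] [-0.0542  0.0093  0.0008]
176 [-0.0604  0.001   0.0006] 0.0582
178 [-0.0594  0.0025  0.0006] 0.0567
180 [-0.0586  0.0031  0.0005] 0.0561
182 [-0.0548  0.0234  0.0005] 0.0359
184 [-0.0539  0.0232  0.0005] 0.0361
186 [-0.0533  0.0218  0.0005] 0.0375
188 [-0.0532  0.0165  0.0005] 0.0427
190 [-0.0529  0.0135  0.0005] 0.0457
192 [-0.0531  0.0075  0.0005] 0.0518
194 [-0.0529  0.0036  0.0005] 0.0557
196 [-0.0521  0.0039  0.0005] 0.0554
198 [-0.0515  0.0026  0.0005] 0.0567
200 [-0.0505  0.0038  0.0005] 0.0555
202 [-0.0499  0.0028  0.0005] 0.0564
204 [-0.0489  0.0036  0.0005] 0.0557
```

View pics/w12d.png

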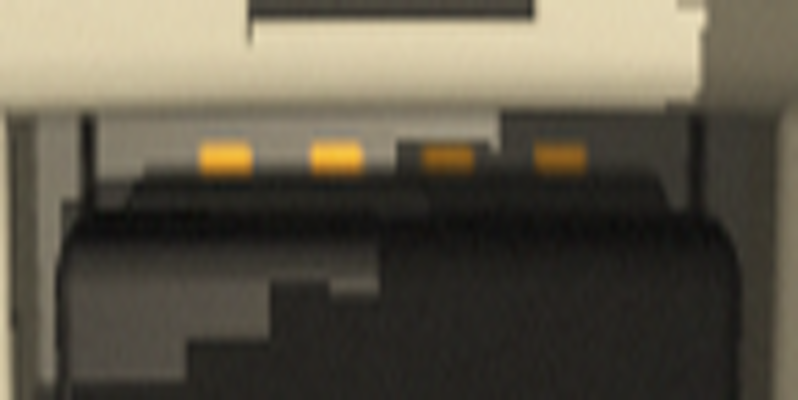

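Emit:
apply_moves(deltas=[{"tx":0,"ty":0,"tz":0,"turn":0,"gripper":0.045},{"tx":0,"ty":0,"tz":0,"turn":0,"gripper":0.045},{"tx":0,"ty":0,"tz":0,"turn":0,"gripper":0.045},{"tx":-0.001,"ty":0,"tz":0,"turn":0,"gripper":0.045},{"tx":-0.002,"ty":0,"tz":0,"turn":0,"gripper":0.045}], newtons=4)

```text
time_s: 11.2
tcp_pos: [0.4995, -0.0557, 0.0592]
eef_rot: [-90.0, -0.0, 1.9]
contact_force: [-0.0, 0.7, 0.0]
gripper_width: 0.0501
```

Emit:
apply_moves(deltas=[{"tx":0,"ty":0,"tz":0,"turn":0,"gripper":0.045},{"tx":0,"ty":0,"tz":0,"turn":0,"gripper":0.052},{"tx":0,"ty":0,"tz":0,"turn":0,"gripper":0.056},{"tx":0,"ty":0,"tz":0,"turn":0,"gripper":0.056},{"tx":0,"ty":0,"tz":0,"turn":0,"gripper":0.056}])

```text
time_s: 11.7
tcp_pos: [0.4993, -0.0558, 0.0591]
eef_rot: [-90.0, 0.0, 1.9]
contact_force: [0.4, 0.3, 0.3]
gripper_width: 0.0556
```

Run:
```python
from h import *
st();p,d,P=wshot('w13');batt('w13')
z=np.load('w13.npz');Rm=rot(z['rot'])
for v in range(176,206,2): print(v,(Rm.T@(P[v,320]-z['pos'])).round(4),P[v,320,2].round(4))
save('w13d',cv2.resize(z['p'][170:210,250:395],None,fx=5.5,fy=10,interpolation=cv2.INTER_CUBIC))
```

```text
t11.70 tcp [ 0.4993 -0.0558  0.0591] rot [-9.00e+01  1.00e-02  1.88e+00] F [0.35 0.31 0.32] w 0.0556 j [  16.1   16.2  -34.    -0.   -39.8 -104.2]
c [-0.0201  0.0027  0.0013] n [ 0.007 -1.     0.002] tilt -0.4
176 [-0.0604  0.0013  0.0006] 0.0579
178 [-0.0595  0.002   0.0006] 0.0572
180 [-0.0588  0.0011  0.0006] 0.058
182 [-0.0578  0.0029  0.0005] 0.0562
184 [-0.057   0.0027  0.0005] 0.0564
186 [-0.053   0.0234  0.0005] 0.0358
188 [-0.053   0.0177  0.0005] 0.0414
190 [-0.0529  0.0134  0.0005] 0.0458
192 [-0.0529  0.0086  0.0005] 0.0505
194 [-0.0529  0.0038  0.0005] 0.0554
196 [-0.0522  0.0033  0.0005] 0.0558
198 [-0.0515  0.0027  0.0005] 0.0564
200 [-0.0505  0.0036  0.0005] 0.0555
202 [-0.0501  0.002   0.0005] 0.0572
204 [-0.0492  0.0021  0.0005] 0.0571
```

View pics/w13d.png

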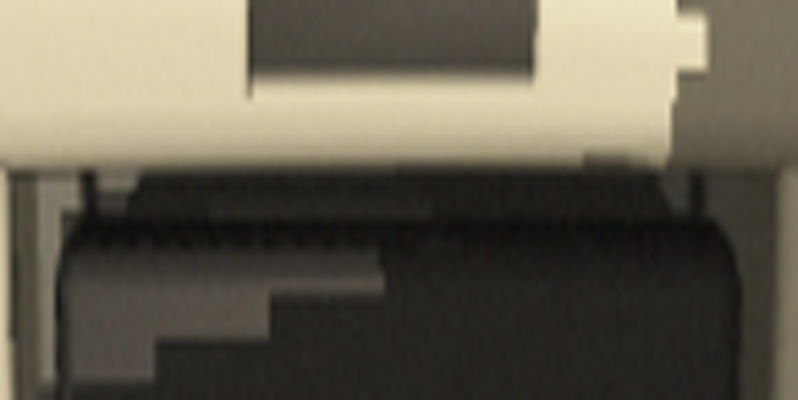

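Emit:
apply_moves(deltas=[{"tx":0,"ty":-0.01,"tz":0,"turn":0,"gripper":0.056},{"tx":0,"ty":-0.025,"tz":0,"turn":0,"gripper":0.056},{"tx":0,"ty":-0.06,"tz":0,"turn":0,"gripper":0.056},{"tx":0,"ty":-0.1,"tz":0,"turn":0,"gripper":0.04},{"tx":0,"ty":-0.11,"tz":0,"turn":0,"gripper":0.0}], newtons=15)

```text
time_s: 12.25
tcp_pos: [0.5016, -0.0555, 0.1742]
eef_rot: [-90.0, -0.4, 1.9]
contact_force: [-0.5, -0.3, -1.1]
gripper_width: 0.0457
```

Run:
```python
from h import *
st()
ci=camera_info('top');K=ci['K']
for u,v in [(390,237.4),(376.5,246),(403.5,246)]:
    d=rot(ci['orientation'])@[(u-K[0,2])/K[0,0],-(v-K[1,2])/K[0,0],-1];print(ci['eye']+d*(.0695-ci['eye'][2])/d[2])
```

```text
t12.25 tcp [ 0.5016 -0.0555  0.1742] rot [-89.97  -0.4    1.93] F [-0.49 -0.32 -1.13] w 0.0457 j [ 1.610e+01  7.700e+00 -2.650e+01  1.000e-01 -5.550e+01 -1.042e+02]
[ 0.60653137 -0.05325174  0.0695    ]
[ 0.59159846 -0.0301573   0.0695    ]
[ 0.59182049 -0.07591171  0.0695    ]
```

Emit:
apply_moves(deltas=[{"tx":0.045,"ty":0,"tz":0,"turn":0,"gripper":0.0},{"tx":0.09,"ty":0,"tz":0,"turn":0,"gripper":0.0},{"tx":0.135,"ty":0,"tz":0,"turn":0,"gripper":0.0},{"tx":0.165,"ty":0,"tz":0,"turn":0,"gripper":0.0},{"tx":0.165,"ty":0,"tz":0,"turn":0,"gripper":0.0}])

```text
time_s: 12.75
tcp_pos: [0.6672, -0.0503, 0.1681]
eef_rot: [-90.0, 0.0, 1.9]
contact_force: [-1.1, 0.2, -0.1]
gripper_width: 0.0057
```

Emit:
apply_moves(deltas=[{"tx":0,"ty":0,"tz":0,"turn":0,"gripper":0.0},{"tx":0,"ty":0,"tz":0,"turn":0,"gripper":0.0},{"tx":0,"ty":0,"tz":0,"turn":0,"gripper":0.0}])

```text
time_s: 13.05
tcp_pos: [0.6635, -0.0503, 0.1698]
eef_rot: [-90.0, -0.0, 1.9]
contact_force: [0.2, -0.7, 0.3]
gripper_width: 0.0004
```

Run:
```python
from h import *
st();p,d,P=wshot('w14')
```

```text
t13.05 tcp [ 0.6635 -0.0503  0.1698] rot [-8.999e+01 -2.000e-02  1.890e+00] F [ 0.25 -0.72  0.32] w 0.0004 j [  12.4   22.6   -6.3   -0.   -61.2 -100.5]
```

View pics/w14.png

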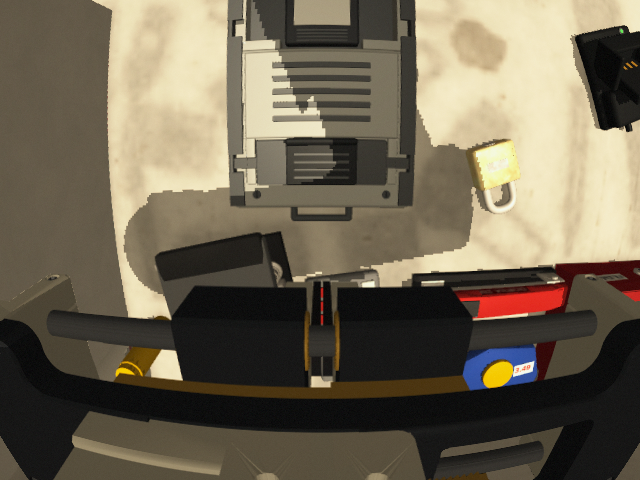

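Run:
```python
from h import *
z=np.load('w14.npz');p=z['p'];P=z['P'];save('w14c',cv2.resize(p[120:200,230:420],None,fx=4.2,fy=6,interpolation=cv2.INTER_CUBIC))
for v in range(130,194,3): print(v,P[v,322].round(4),P[v,275].round(4))
y=np.radians(1.9);f=np.array([[np.cos(y),np.sin(y)],[-np.sin(y),np.cos(y)]])
```

```text
130 [ 0.5861 -0.0514  0.0636] [ 0.5867 -0.0823  0.0629]
133 [ 0.588  -0.0513  0.0638] [ 0.5887 -0.0824  0.0616]
136 [ 0.59   -0.0512  0.0639] [ 0.5907 -0.0822  0.0631]
139 [ 0.5917 -0.0512  0.0733] [ 0.5929 -0.0832  0.0553]
142 [ 0.5936 -0.0511  0.0748] [ 0.5945 -0.0816  0.0675]
145 [ 0.5958 -0.0511  0.0688] [ 0.5965 -0.0816  0.0676]
148 [ 0.5976 -0.051   0.0702] [ 0.5985 -0.0816  0.0672]
151 [ 0.5997 -0.0509  0.0678] [ 0.6005 -0.0816  0.067 ]
154 [ 0.6017 -0.0509  0.0678] [ 0.6025 -0.0817  0.0661]
157 [ 0.6037 -0.0508  0.0677] [ 0.6044 -0.0815  0.067 ]
160 [ 0.6054 -0.0508  0.0701] [ 0.6064 -0.0815  0.0669]
163 [ 0.6075 -0.0507  0.0684] [ 0.6083 -0.0814  0.0677]
166 [ 0.6095 -0.0506  0.0688] [ 0.6104 -0.0815  0.0668]
169 [ 0.6113 -0.0506  0.07  ] [ 0.6123 -0.0814  0.0673]
172 [ 0.6135 -0.0505  0.0682] [ 0.6146 -0.0816  0.0651]
175 [ 0.6154 -0.0504  0.0684] [ 0.6165 -0.0815  0.0659]
178 [ 0.6175 -0.0504  0.0674] [ 0.6184 -0.0814  0.0666]
181 [ 0.6192 -0.0503  0.0695] [ 0.6204 -0.0814  0.0667]
184 [ 0.6215 -0.0502  0.068 ] [ 0.6225 -0.0814  0.0665]
187 [ 0.6253 -0.0501  0.0563] [ 0.6259 -0.0824  0.0579]
190 [ 0.6271 -0.05    0.0583] [ 0.628  -0.0824  0.0581]
193 [ 0.6294 -0.05    0.0572] [ 0.6303 -0.0825  0.0569]
```

View pics/w14c.png

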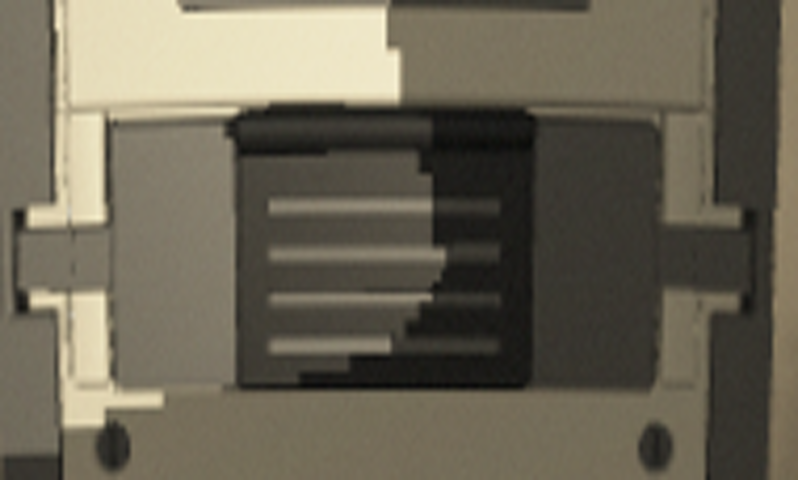

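Emit:
apply_moves(deltas=[{"tx":-0.03,"ty":0.01,"tz":0,"turn":0,"gripper":0.0},{"tx":-0.0555,"ty":0.03,"tz":0.0003,"turn":0,"gripper":0.0},{"tx":-0.0555,"ty":0.055,"tz":0.0003,"turn":0,"gripper":0.0},{"tx":-0.0555,"ty":0.071,"tz":0.0003,"turn":0,"gripper":0.0},{"tx":-0.0555,"ty":0.071,"tz":0.0003,"turn":0,"gripper":0.0}])

```text
time_s: 13.6
tcp_pos: [0.6069, -0.052, 0.0967]
eef_rot: [-90.0, 0.2, 1.9]
contact_force: [0.4, -0.1, -0.4]
gripper_width: 0.0006
```

Emit:
apply_moves(deltas=[{"tx":0,"ty":0,"tz":0,"turn":0,"gripper":0.0},{"tx":0,"ty":0,"tz":0,"turn":0,"gripper":0.0}])

```text
time_s: 13.8
tcp_pos: [0.6096, -0.0517, 0.0995]
eef_rot: [-90.0, -0.1, 1.9]
contact_force: [-0.1, -0.2, -0.6]
gripper_width: 0.0007
```

Run:
```python
from h import *
st();p,d,P=wshot('w15');save('w15c',cv2.resize(p[200:400,220:420],None,fx=4,fy=3,interpolation=cv2.INTER_CUBIC))
p,d=capture('scene');save('s15',cv2.resize(p[120:320,310:510],None,fx=4,fy=3,interpolation=cv2.INTER_CUBIC))
```

```text
t13.80 tcp [ 0.6096 -0.0517  0.0995] rot [-89.99  -0.12   1.9 ] F [-0.05 -0.17 -0.56] w 0.0007 j [  13.4   21.8  -17.9    0.   -50.1 -101.6]
```

View pics/w15c.png

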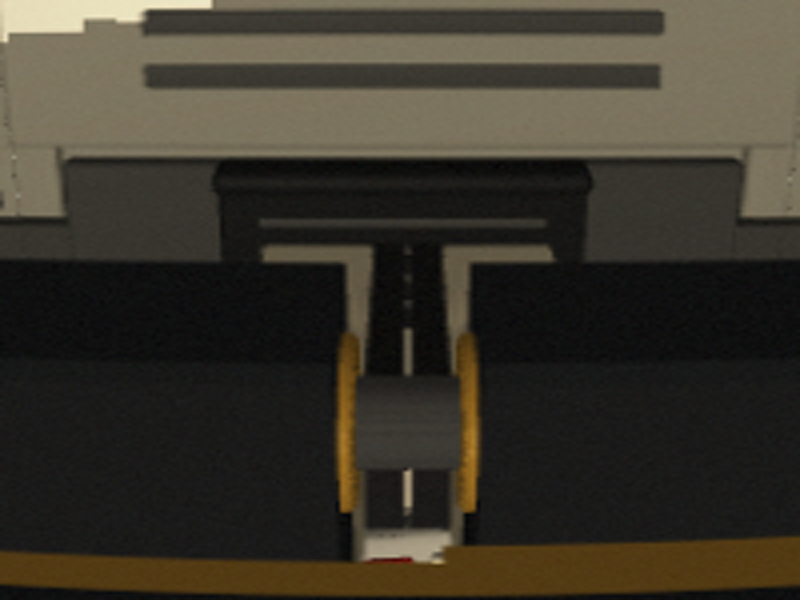

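View pics/s15.png

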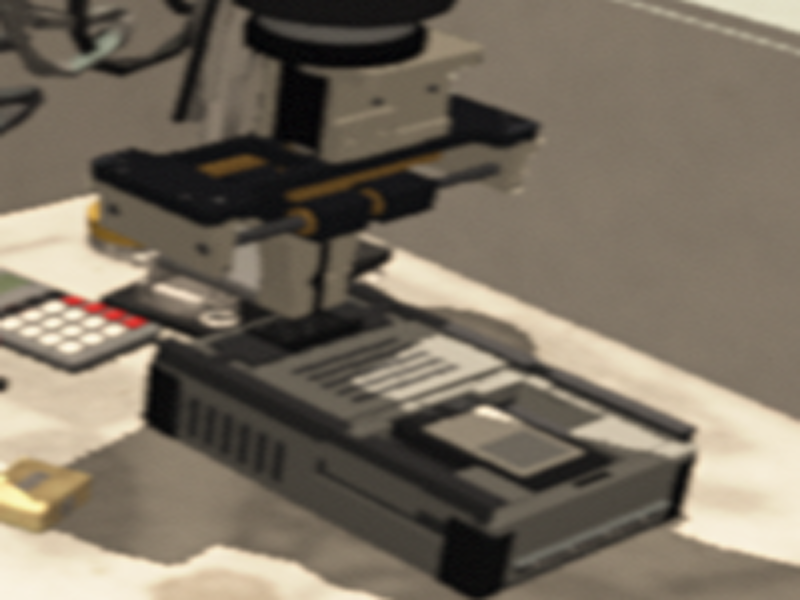

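Emit:
apply_moves(deltas=[{"tx":-0.0015,"ty":0.008,"tz":0,"turn":0,"gripper":0.0},{"tx":-0.0015,"ty":0.012,"tz":0,"turn":0,"gripper":0.0},{"tx":-0.0015,"ty":0.0145,"tz":0,"turn":0,"gripper":0.0},{"tx":-0.0015,"ty":0.016,"tz":0,"turn":0,"gripper":0.0},{"tx":-0.0015,"ty":0.016,"tz":0,"turn":0,"gripper":0.0}])

```text
time_s: 14.4
tcp_pos: [0.6071, -0.0519, 0.0824]
eef_rot: [-90.0, 0.0, 1.9]
contact_force: [-2.0, 0.1, 5.4]
gripper_width: 0.0005
```

Emit:
apply_moves(deltas=[{"tx":-0.002,"ty":0.0003,"tz":0,"turn":0,"gripper":0.0},{"tx":-0.005,"ty":0.0003,"tz":0,"turn":0,"gripper":0.0},{"tx":-0.01,"ty":0.0003,"tz":0,"turn":0,"gripper":0.0},{"tx":-0.016,"ty":0.0003,"tz":0,"turn":0,"gripper":0.0},{"tx":-0.022,"ty":0.0003,"tz":0,"turn":0,"gripper":0.0}])

```text
time_s: 14.9
tcp_pos: [0.5855, -0.0526, 0.0823]
eef_rot: [-90.0, -0.1, 1.9]
contact_force: [0.7, 0.2, 5.2]
gripper_width: 0.0008
```

Run:
```python
from h import *
st();p,d,P=wshot('w16');save('w16c',cv2.resize(p[100:400,180:460],None,fx=2.8,fy=2,interpolation=cv2.INTER_CUBIC))
```

```text
t14.90 tcp [ 0.5855 -0.0526  0.0823] rot [-9.00e+01 -7.00e-02  1.89e+00] F [0.66 0.17 5.19] w 0.0008 j [  13.9   21.1  -22.     0.   -46.8 -102. ]
```

View pics/w16c.png

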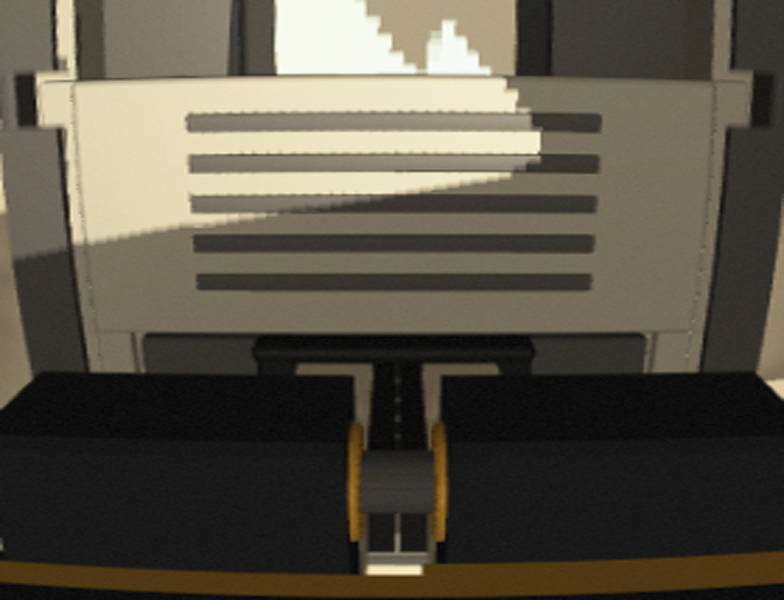

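Emit:
apply_moves(deltas=[{"tx":-0.012,"ty":0.0002,"tz":0,"turn":0,"gripper":0.0},{"tx":-0.024,"ty":0.0002,"tz":0,"turn":0,"gripper":0.0},{"tx":-0.036,"ty":0.0002,"tz":0,"turn":0,"gripper":0.0},{"tx":-0.048,"ty":0.0002,"tz":0,"turn":0,"gripper":0.0},{"tx":-0.06,"ty":0.0002,"tz":0,"turn":0,"gripper":0.0}])

```text
time_s: 15.45
tcp_pos: [0.5254, -0.0545, 0.0822]
eef_rot: [-90.0, -0.1, 1.9]
contact_force: [0.7, 1.3, 6.0]
gripper_width: 0.0007
```

Emit:
apply_moves(deltas=[{"tx":-0.004,"ty":0.0,"tz":0,"turn":0,"gripper":0.0},{"tx":-0.008,"ty":0.0,"tz":0,"turn":0,"gripper":0.0},{"tx":-0.01,"ty":0.0,"tz":0,"turn":0,"gripper":0.0},{"tx":-0.011,"ty":0.0,"tz":0,"turn":0,"gripper":0.0}])

```text
time_s: 15.85
tcp_pos: [0.5147, -0.0548, 0.0823]
eef_rot: [-90.0, -0.1, 1.9]
contact_force: [3.1, -1.1, 5.0]
gripper_width: 0.0
```

Emit:
apply_moves(deltas=[{"tx":-0.001,"ty":0.0,"tz":0,"turn":0,"gripper":0.0},{"tx":-0.002,"ty":0.0,"tz":0,"turn":0,"gripper":0.0},{"tx":-0.002,"ty":0.0,"tz":0,"turn":0,"gripper":0.0}])

```text
time_s: 16.15
tcp_pos: [0.5141, -0.0548, 0.0826]
eef_rot: [-90.0, -0.2, 1.9]
contact_force: [4.5, -0.6, 4.5]
gripper_width: 0.001
```

Run:
```python
from h import *
st();p,d,P=wshot('w17');save('w17c',cv2.resize(p[100:400,180:460],None,fx=2.8,fy=2,interpolation=cv2.INTER_CUBIC))
```

```text
t16.15 tcp [ 0.5141 -0.0548  0.0826] rot [-89.99  -0.24   1.92] F [ 4.5  -0.59  4.46] w 0.001 j [ 1.570e+01  1.530e+01 -3.110e+01  1.000e-01 -4.340e+01 -1.039e+02]
```

View pics/w17c.png

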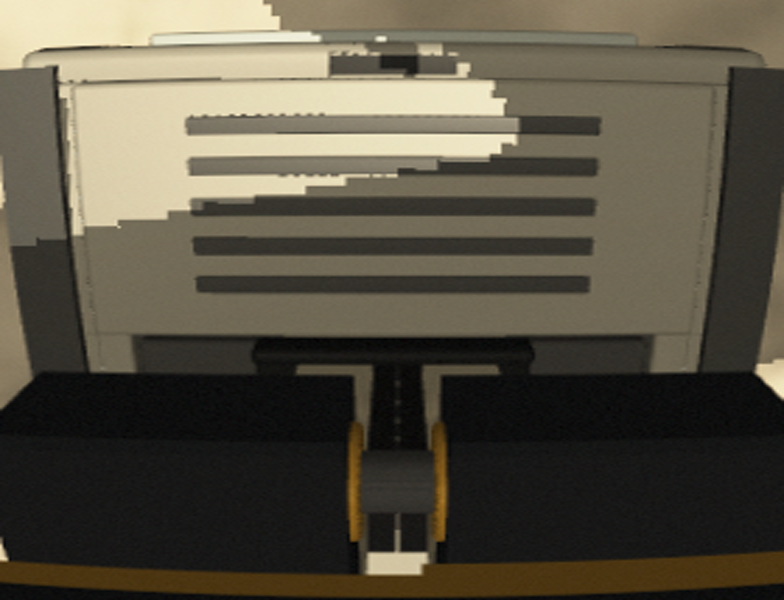

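Emit:
apply_moves(deltas=[{"tx":-0.002,"ty":0.0,"tz":0,"turn":0,"gripper":0.0},{"tx":-0.003,"ty":0.0,"tz":0,"turn":0,"gripper":0.0},{"tx":-0.003,"ty":0.0,"tz":0,"turn":0,"gripper":0.0}])

```text
time_s: 16.5
tcp_pos: [0.5135, -0.0546, 0.0834]
eef_rot: [-90.0, -0.5, 2.0]
contact_force: [10.4, -2.3, 3.5]
gripper_width: 0.0007
```

Emit:
apply_moves(deltas=[{"tx":0,"ty":-0.003,"tz":0,"turn":0,"gripper":0.0},{"tx":0,"ty":-0.006,"tz":0,"turn":0,"gripper":0.0},{"tx":0.001,"ty":-0.01,"tz":0,"turn":0,"gripper":0.0},{"tx":0.003,"ty":-0.03,"tz":0,"turn":0,"gripper":0.0},{"tx":0.003,"ty":-0.06,"tz":0,"turn":0,"gripper":0.0}])

```text
time_s: 17.0
tcp_pos: [0.5098, -0.0553, 0.1399]
eef_rot: [-90.0, 0.4, 1.8]
contact_force: [1.3, -0.1, 0.3]
gripper_width: 0.0007
```

Emit:
apply_moves(deltas=[{"tx":0.04,"ty":-0.03,"tz":0,"turn":0,"gripper":0.0},{"tx":0.065,"ty":-0.04,"tz":0,"turn":0,"gripper":0.0},{"tx":0.065,"ty":-0.04,"tz":0,"turn":0,"gripper":0.0},{"tx":0.065,"ty":-0.04,"tz":0,"turn":0,"gripper":0.0}])

```text
time_s: 17.4
tcp_pos: [0.5759, -0.0529, 0.1802]
eef_rot: [-90.0, 0.2, 1.8]
contact_force: [-0.5, -0.2, -0.1]
gripper_width: 0.0009
```

Run:
```python
from h import *
st();p,d,P=wshot('w18')
p,d=capture('scene');save('s18',cv2.resize(p[120:420,180:530],None,fx=2.28,fy=2,interpolation=cv2.INTER_CUBIC))
```

```text
t17.40 tcp [ 0.5759 -0.0529  0.1802] rot [-89.98   0.17   1.83] F [-0.48 -0.18 -0.07] w 0.0009 j [ 1.410e+01  1.450e+01 -1.670e+01 -1.000e-01 -5.900e+01 -1.022e+02]
```

View pics/w18.png

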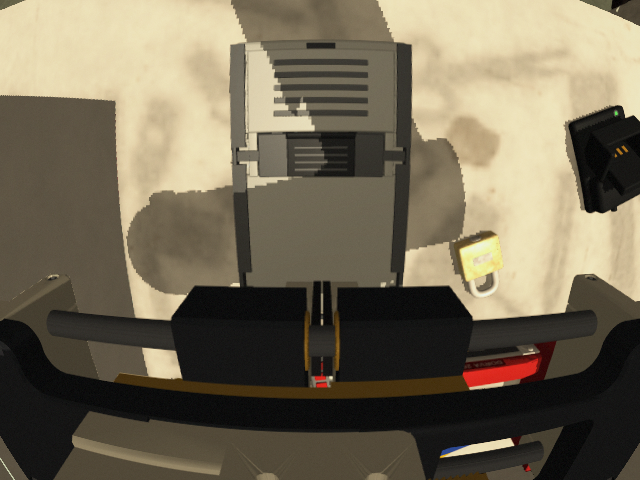

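View pics/s18.png

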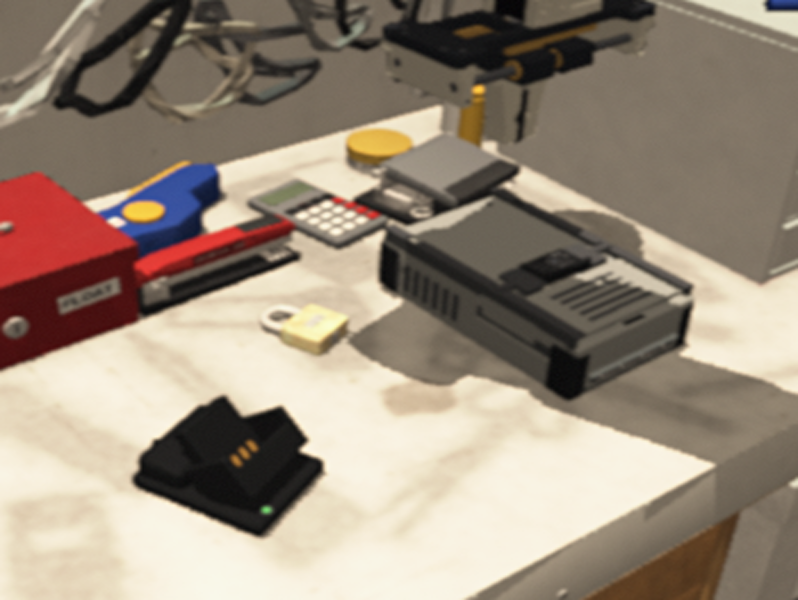

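Run:
```python
from h import *
z=np.load('w18.npz');P=z['P'];p=z['p']
print('pad',np.median(P[148:170,300:345,2]),'wings',np.median(P[145:170,262:282,2]),'cover plate',np.median(P[118:128,270:370,2]))
z0=np.load('w14.npz')['P'];print('before: pad',np.median(z0[150:180,300:345,2]),'wings',np.median(z0[150:180,262:282,2]),'plate',np.median(z0[128:136,270:370,2]))
for v in range(124,184,2): print(v,P[v,322].round(4))
save('w18c',cv2.resize(p[30:190,220:420],None,fx=4,fy=3.7,interpolation=cv2.INTER_CUBIC))
```

```text
pad 0.06873955704418079 wings 0.06713955196423474 cover plate 0.06311105664907561
before: pad 0.06873286606727116 wings 0.06715831234438227 plate 0.06314337116749737
124 [ 0.494  -0.054   0.0622]
126 [ 0.4953 -0.054   0.0622]
128 [ 0.4967 -0.0539  0.0632]
130 [ 0.4981 -0.0539  0.0627]
132 [ 0.4995 -0.0538  0.0616]
134 [ 0.5008 -0.0538  0.0736]
136 [ 0.5021 -0.0538  0.0738]
138 [ 0.5034 -0.0537  0.0742]
140 [ 0.5049 -0.0537  0.0685]
142 [ 0.5063 -0.0536  0.0682]
144 [ 0.5077 -0.0536  0.0676]
146 [ 0.509  -0.0536  0.0689]
148 [ 0.5103 -0.0535  0.0694]
150 [ 0.5117 -0.0535  0.0685]
152 [ 0.513  -0.0534  0.0701]
154 [ 0.5143 -0.0534  0.07  ]
156 [ 0.5157 -0.0533  0.0694]
158 [ 0.5171 -0.0533  0.0697]
160 [ 0.5186 -0.0533  0.0679]
162 [ 0.5198 -0.0532  0.069 ]
164 [ 0.5212 -0.0532  0.0691]
166 [ 0.5226 -0.0531  0.0685]
168 [ 0.5241 -0.0531  0.0675]
170 [ 0.5253 -0.053   0.0692]
172 [ 0.5266 -0.053   0.0696]
174 [ 0.528  -0.053   0.0692]
176 [ 0.5296 -0.0529  0.0672]
178 [ 0.5325 -0.0528  0.0564]
180 [ 0.5336 -0.0528  0.0587]
182 [ 0.5352 -0.0527  0.0573]
```

View pics/w18c.png

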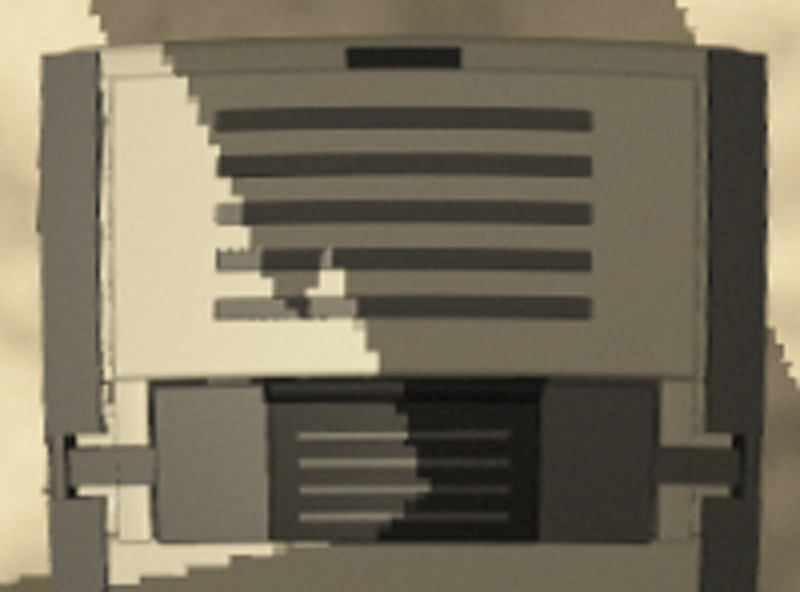

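Run:
```python
from h import *
print(r.close_job());st()
```

```text
the job is handed in; nothing more can be done
None
the job is handed in; nothing more can be done
```

The battery is in the bay with the cover shut and latched over it. I handed the job in after about 17.5 s of the 45 s allowed, with the arm clear.

- **Battery:** I pulled it from the charger along its own axis. I then tipped it nearly level against the free counter and lowered it into the bay. On release it slid to the far end of its play, so I moved it back 2 mm to about mid-play. Before closing the cover it read level (0.4° tilt), with its label face about 1 mm below the deck. That is the seated height, and it had its contacts down at the bay's contact end.
- **Cover:** I pressed the latch bar to about 4 mm, at about 5 N. I slid the cover shut with the bar held down until it met a firm stop at 10 N, then lifted straight off.
- **Last checks:**
    - The pad moved about 92 mm.
    - The pad and bar heights match the start (68.7 and 67.1 mm measured both times), so the bar is back up, with its ends in the locking notches.
    - The padlock, charger, stapler, calculator and hole punch look unmoved in the last pictures.
- **Not confirmed:** No check failed. Contact to contact is inferred from the battery's measured position, because it cannot be seen once the battery is seated.

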